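Hang the splash gate on the record cleaner and swing it shut

ROBOT

A 7-joint arm with a two-finger parallel gripper is mounted at the origin on the work surface. World frame = base frame: x ahead of the robot, y to its left, z up, the work surface at z = 0. Lengths are in mm, angles in degrees, forces in N, time in s.
With the tool pointing down it reaches from about 350 to 900 mm from the base axis. Payload 7.2 kg.
Tool frame: the origin (TCP) lies at the very end of the fingers, on their centre line; the grasp point (between the pads) lies behind it (bot.pinch_z is the x of the grasp point in the tool frame, in mm); x points along the fingers, z is the direction in which the jaws open and shut, and the axes are right-handed (so a half turn about x gives the same grasp; the last joint's range is limited). The gripper opens to 85 mm and grips with 20 to 120 N. Pads are 22 mm wide; open, the fingers measure 114 mm over their backs; the gripper's body (76 mm by 85 mm) begins 54 mm behind the grasp point. The pads swing forward as they close: fully open they stand 13 mm farther back than shut.
Start: joints at [-70.772, 23.554, -0.728, 91.456, 0.321, 64.991, -4.71], TCP at [245.582, 574.733, 231.297] pointing down, gripper open.
Joint ranges: [-169.25, 169.25], [-16.82, 113.86], [-84.01, 82.57], [7.8, 145.47], [-59.2, 239.2], [7.22, 106.19], [-163.78, 163.78]. Speed limits (degrees/s): [136.94, 136.94, 172.46, 172.46, 180, 180, 180].

INTERFACE

Orientations are given as a 3x3 rotation matrix whose columns are the frame's x, y, z axes.
In Python, from cell import bot gives the robot as it stands.
- The arm moves only by the tool move_arm, never from a script. Its argument "motion" is a list of rows, each a list of 5 numbers: the closure, from -1 (fully open) to 1 (shut), so that 0 is half open, then the shift along the tool's x, y, z in units of 50 mm (1.0 is 50 mm), then the turn about the tool's x in degrees. A call has 1 to 8 rows; each row shifts and turns the commanded pose from where the row before left it, along the tool's axes as they then stand; what a row does not reach is not made up. A row lasts 1/8 s, in which the tool goes at most 62.5 mm and 10.7 degrees, less where a joint would pass 70% of its speed; a pose out of reach is approached as far as the arm can. A call is refused whole if a number of a shift passes 1 or a number of a turn 10.7, either way. A call with a gripper value outside its range is refused whole. The fingers move at their own pace and stop on an object; the grip force is fixed at half the most. Time passes only in rows, so rows that do not move let the fingers close. It gives the time, the measured TCP pose, the force and the opening at its end, in the units of the state.
- bot.get_obs(): the state, without advancing time (a new reading comes with each control period).
- bot.grab_frame(name): name is "scene" or "top" or "wrist"; returns a dict with "img" (400x640x3 uint8, blue, green, red), "fovy" (degrees; the focal length in pixels is half the picture's height over the tangent of half this angle, whatever the lens; pixels are square), "cx", "cy" (the principal point, pixels), "D" ([k1, k2, p1, p2, k3] as OpenCV has them; the pictures are not rectified), "cam_to_world" (4x4, takes a point from camera to world coordinates). Camera axes: x right, y down, z forward; pixel columns grow to the right and rows downward; lengths in mm; the calibration is good to about 2 mm. A picture is of the moment at which its call begins. There is no depth.
- bot.close_job(): hands the job in, once; it reports no verdict.
The state is a dict: "t": time; "qpos": joint angles; "joint_velocities": joint speeds; "joint_efforts": joint torques, N m; "position": TCP position; "ee_rot": TCP orientation; "wrist_force": force on the tool from outside, world axes, zero at the start; "ft_torque": the same for the moment, N m; "gripper_width": opening from 0.0 (shut) to 1.0 (fully open).
Only numpy, scipy, OpenCV 4.12 (cv2) and the standard library are available. Lean on these libraries where they do the work, as an engineer would, in place of code of your own. Each camera call takes 0.05 s, during which the arm holds its last target.

TASK

Lift the clear-panelled splash gate out of its wooden rack and, with it standing well open towards you from the record cleaning unit, feel for the two upright hinge pins and gently lower the gate until both knuckles are fully down on the brackets before you let go. Then swing it shut against the stop post and leave it hanging there, never forcing it and without disturbing the funnel, brush or bottle.

Things in the scene. Friction and masses are not known exactly. Their poses are not given: they have to be found in the camera images.
- unit: Fixed grey record cleaning unit, housing 240 x 240 x 50 mm with a black record lying on it (top 61 mm; thin suction pipe to 84 mm); housing front face 30 mm behind the origin (+x). Origin on the table at the nominal hinge axis, z up. +y: from hinge to stop post, the way the shut gate runs. -x: the open side (towards the robot) where the gate swings. No part gives under hand forces.
- unit_pins (a point): Nominal seat of the lower knuckle: hinge axis, 50 mm above the table, axes as the unit. Two steel pins on one upright axis, 10 mm wide, 20 tall, tips bevelled 1.2, stand on bracket arms whose tops are nominally 50 and 150 mm high. The post was clamped by hand: the real pins are anywhere up to 8 mm either way along y (x is true) and pins and arms up to 7 mm higher or lower: feel for them.
- unit_post (a point): Top of the steel hinge post (16 x 14 mm, 165 mm tall, nominally 46 mm from the hinge axis towards the unit's -y). Its two flat arms, 14 mm wide, 8 thick, reach +y to 7 mm past the pins. The upper arm blocks a lower knuckle coming straight down from high up: bring the gate in level from the open side, each knuckle just above its own pin tip (20 mm above its arm).
- unit_stop (a point): Centre of the rubber pad on the stop post (16 mm wide, 130 mm tall), 110 mm above the table; axes as the unit. The pad faces -x, 7 mm behind the hinge axis and 166 mm along +y from it, so a gate hanging shut against it runs straight along the unit's y with its middle plane through the hinge axis.
- gate: Loose upright splash gate, about 0.28 kg (varies by a quarter): aluminium frame 150 mm wide (its x), 14 thick (y), 145 tall (z), clear panel 4 thick, top rail 30 tall. Origin: centre of its underside. Starts upright in the rack. Hung, the knuckle undersides rest on the bracket arms, gate underside nominally at 40 mm; it turns freely, drooping up to 0.04 rad in the pins' play when let go.
- gate_knuckle (a point): Centre of the bore at the underside of the lower knuckle (gate frame x -101, y 0, z 10 mm); axes as the gate. The two round knuckles are upright steel tubes, outer diameter 29 mm, bore 13, 20 tall, on 6 mm thick straps at the gate's -x end, on one upright axis, undersides at z 10 and 110 mm.
- gate_grip (a point): A good place to grip from above, across the 14 mm thick top rail: on the rail, 66 mm from the knuckle axis, 14 mm under the rail's top (gate frame x -35, y 0, z 131 mm); axes as the gate.
- gate_free (a point): Middle of the gate's free upright end, opposite the knuckles (gate frame x 75, y 0, z 130 mm); axes as the gate.
- rack: Fixed beech parking rack 130 x 50 x 35 mm, origin centre of its underside; an 18 mm wide slot along its x, slot floor 12 mm above the table, in which the gate stands; lift the gate straight up by 25 mm or more to clear the slot.
- funnel: Bystander: red plastic funnel in a round tin stand, 90 mm diameter, 112 mm tall; origin centre of underside.
- brush: Bystander: beech record brush 150 x 45 x 34 mm lying on its bristles, long along its x; origin centre of underside.
- bottle: Bystander: white bottle with black cap, 60 mm diameter, 150 mm tall; origin centre of underside.
Mind the look-alikes: they are no part of the job. There is more than one size of the gate; the one meant has the size given above.

How it is judged (in metres and radians):
On the way, in this order (a step that is already met when the one before it is completed fails the run):
1. the gate is held clear above the rack slot (height (world z) of gate above 0.045 m and contact force between the fingers and gate above 1 N), for 0.1 s.
2. still held and standing open by 0.5 rad or more, the gate is fully down and resting on the brackets with both knuckles over their pins (horizontal distance between gate_knuckle and unit below 0.0105 m and z of gate_knuckle in the frame of unit below 0.0585 m and angle between gate's own z axis and vertical below 0.06 rad and contact force between gate and unit above 1 N and contact force between the fingers and gate above 1 N and angle between the x axis of gate and the y axis of unit, either way round above 0.5 rad), for 0.1 s.
At the end, for the whole second after the job is handed in: The gate hangs upright (within 0.06 rad) at rest on both pins, knuckles down on the brackets (lower knuckle underside 41 to 58.5 mm above the table, within 10.5 mm of the nominal hinge axis), shut with its free end within 12 mm of the stop post's pad (horizontal distance between gate_knuckle and unit below 0.0105 m and z of gate_knuckle in the frame of unit between 0.041 and 0.0585 m and angle between gate's own z axis and vertical below 0.06 rad and x of gate_free in the frame of unit above -0.012 m and y of gate_free in the frame of unit above 0.15 m and linear speed of gate below 0.02 m/s); the robot touches nothing.
It fails at once if the gate is pressed on the unit, its pins or stop with more than 25 N while the robot handles it (contact force between gate and unit above 25 N and contact force between the fingers and gate above 0.5 N).
It fails at once if the gate falls over (angle between gate's own z axis and vertical above 0.5 rad).
It fails at once if the robot bumps the unit hard (contact force between any of the arm, the fingers and unit above 15 N).
It fails at once if the funnel, brush or bottle is disturbed (distance of any of funnel, brush, bottle from where it was at the start of the episode above 0.02 m).
It also fails if it takes over 72 s, if anything falls off the work surface, if the arm or the gripper's body presses on something with over 40 N, if the wrist force passes 120 N, or if a joint passes its speed limit or range.

## Working session

There is one attempt and no reset: what is moved stays moved. The work goes in short steps, Python scripts to look and compute and a tool call to move; the robot and the scene stay as the last step left them, time stands still between calls to the robot, and variables do not carry over. Pictures are saved under pics/ and viewed, and the job is handed in when it is done.

Besides the shell and the picture viewer there is one more tool, called after "Call:" by a JSON object that holds its "name" and its "arguments". move_arm: Moves the arm, as the interface text tells. Its arguments: {"type":"object","properties":{"motion":{"type":"array"}},"required":["motion"]}

```bash
ls; mkdir -p pics; python3 - <<'E'
from cell import bot
import cv2
print(bot.get_obs(), bot.pinch_z)
for n in ["scene","top","wrist"]:
    f=bot.grab_frame(n); cv2.imwrite(f"pics/{n}0.png",f["img"]); print(n,f["fovy"],f["cx"],f["cy"],f["D"],f["cam_to_world"])
E
```

```text
pics
{'t': 0.0, 'qpos': array([-70.77407515,  23.60215803,  -0.72641286,  91.50620088,
         0.32006839,  64.99045724,  -4.71042066]), 'joint_velocities': array([ 0.06473711, -0.05991988, -0.05894065, -0.08284672, -0.10119387,
       -0.08497217, -0.01608143]), 'joint_efforts': array([ 9.38850576e-05, -6.00635147e+01,  6.81664255e-01, -2.99398917e+01,
        1.36171203e-02,  1.09383374e-02, -1.41459486e-05]), 'position': array([245.39742018, 574.24512837, 230.41459924]), 'ee_rot': array([[-5.50560464e-04, -9.19582474e-01,  3.92896641e-01],
       [-1.59699609e-03,  3.92897008e-01,  9.19581095e-01],
       [-9.99998573e-01, -1.21169405e-04, -1.68488318e-03]]), 'wrist_force': array([ 0.63579982, -0.46822313,  0.11342028]), 'ft_torque': array([ 0.0429623 , -0.02824898,  0.04405115]), 'gripper_width': 0.9981521733890185} -18.700000000000003
scene 45.67711035722124 322.38629301534667 203.92083540252952 [-0.11471197  0.          0.          0.          0.        ] [[-7.46265030e-01  3.64546096e-01 -5.56951209e-01  1.13533251e+03]
 [ 6.65369083e-01  4.32783665e-01 -6.08261690e-01  7.243
[... 227 characters left out ...]
   0.          0.          0.        ] [[ 1.47397390e-03 -9.98207801e-01  5.98248618e-02  3.90351631e+02]
 [-9.99856788e-01 -2.47972418e-03 -1.67408196e-02  2.61587722e+01]
 [ 1.68591659e-02 -5.97916186e-02 -9.98068500e-01  1.34960673e+03]
 [ 0.00000000e+00  0.00000000e+00  0.00000000e+00  1.00000000e+00]]
wrist 65.97824103637232 320.73605466878047 198.94461134623094 [-0.03119714  0.          0.          0.          0.        ] [[ 3.92416951e-01  8.71748293e-01  2.93366409e-01  1.70329312e+02]
 [ 9.19786261e-01 -3.71410286e-01 -1.26679255e-01  6.06334825e+02]
 [-1.47312201e-03  3.19545480e-01 -9.47569795e-01  3.72273688e+02]
 [ 0.00000000e+00  0.00000000e+00  0.00000000e+00  1.00000000e+00]]
```

View pics/scene0.png

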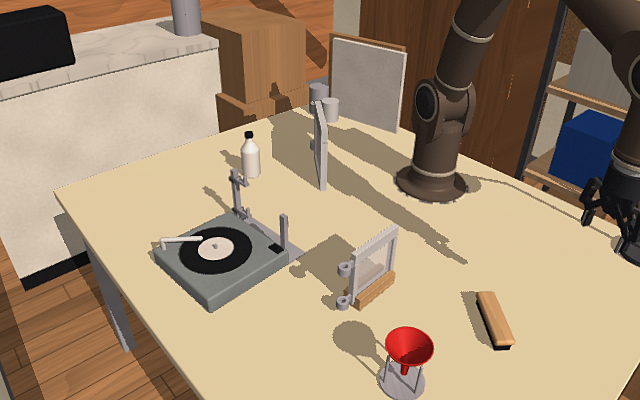

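View pics/top0.png

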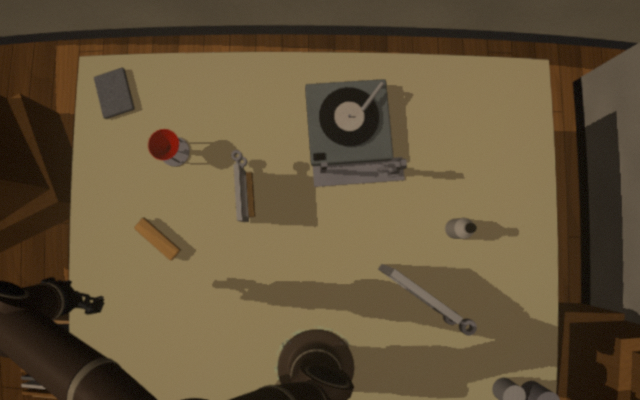

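View pics/wrist0.png

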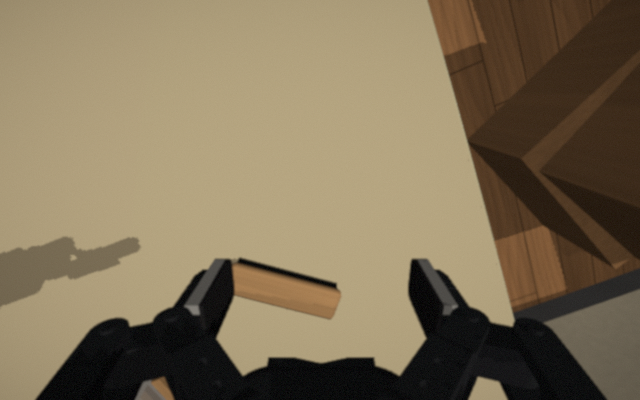

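The picture shows two gates. One stands in the wooden rack at top (241,190) / scene (370,265). The other, larger one stands without a rack at top (430,300) / scene (320,140). The flat slab at top (115,93) is neither. I'm zooming in to choose by size.

```bash
cat > h.py <<'E'
import numpy as np, cv2
from cell import bot
def K(f):
    h=f["img"].shape[0]; F=h/2/np.tan(np.radians(f["fovy"])/2)
    return np.array([[F,0,f["cx"]],[0,F,f["cy"]],[0,0,1]])
def proj(f,P):
    T=np.linalg.inv(np.array(f["cam_to_world"])); P=np.atleast_2d(P).astype(float)
    return cv2.projectPoints(P,cv2.Rodrigues(T[:3,:3])[0],T[:3,3],K(f),np.array(f["D"]))[0][:,0]
def ray(f,uv):
    M=np.array(f["cam_to_world"]); p=cv2.undistortPoints(np.array([[uv]],float),K(f),np.array(f["D"]))[0,0]
    d=M[:3,:3]@np.r_[p,1]; return M[:3,3],d/np.linalg.norm(d)
def onz(f,uv,z):
    o,d=ray(f,uv); return o+d*(z-o[2])/d[2]
def tri(l):
    A=np.zeros((3,3));b=np.zeros(3);
    for o,d in l:
        Q=np.eye(3)-np.outer(d,d);A+=Q;b+=Q@o
    X=np.linalg.solve(A,b); return X,[np.linalg.norm((np.eye(3)-np.outer(d,d))@(X-o)) for o,d in l]
def crop(img,x0,y0,x1,y1,s,name):
    cv2.imwrite(name,cv2.resize(img[y0:y1,x0:x1],None,fx=s,fy=s,interpolation=cv2.INTER_CUBIC))
E
python3 - <<'E'
from h import *
import pickle
s=bot.grab_frame("scene");t=bot.grab_frame("top"); pickle.dump((s,t),open("f0.pkl","wb"))
b=lambda i:cv2.convertScaleAbs(i,alpha=1.6,beta=10)
a=cv2.resize(b(t["img"])[130:240,210:420],None,fx=3.8,fy=3.8,interpolation=cv2.INTER_CUBIC); cv2.imwrite("pics/tc1.png",a)
crop(s["img"],220,160,420,320,4,"pics/sc1.png")
E
```

```text
(no output)
```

View pics/tc1.png

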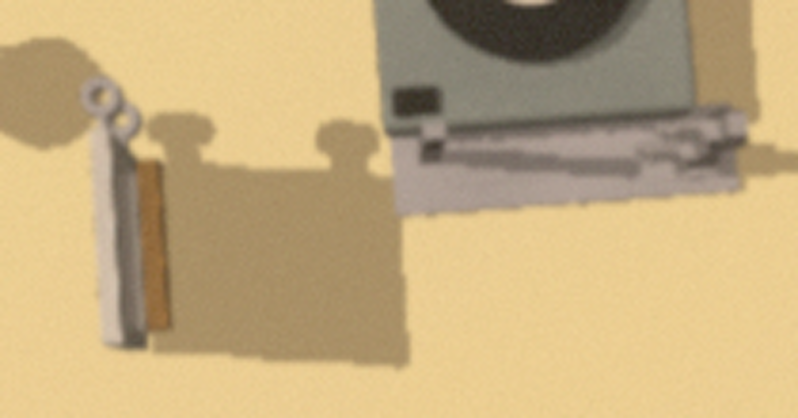

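View pics/sc1.png

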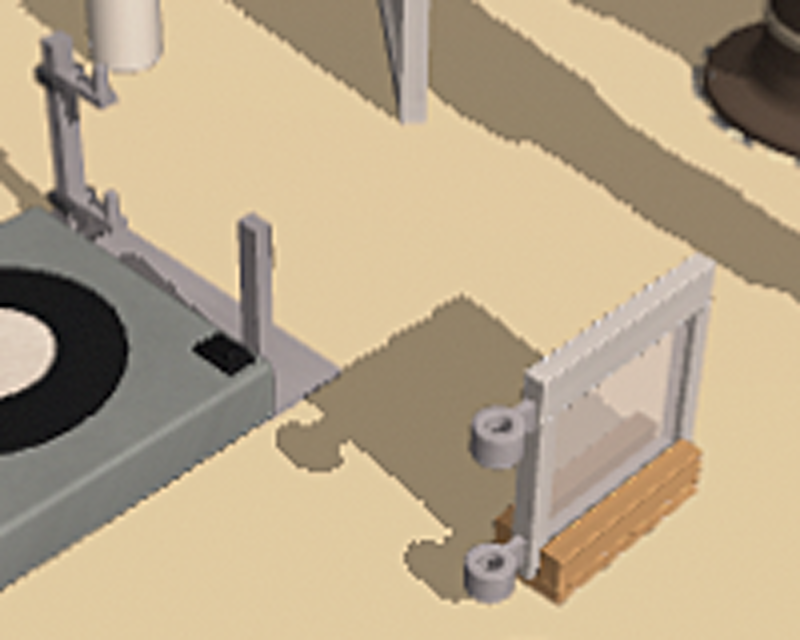

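The gate in the rack at top (241,190) is about 150 mm wide with its knuckles at the far end. I'll measure both gates and fit the chosen one and the unit roughly.

```bash
python3 - <<'E'
from h import *
import pickle
from scipy.optimize import least_squares
s,t=pickle.load(open("f0.pkl","rb"))
S=lambda u,v:(220+u/4,160+v/4); T=lambda u,v:(210+u/3.8,130+v/3.8)
# other gate size: top rail ends
a=onz(t,(383,268),145);b=onz(t,(445,312),145); print("other rail len",np.linalg.norm(a-b),a,b)
# lookalike via triangulation
G=[((-101,0,130),S(500,427),T(101,97)),((-101,0,30),S(492,563),T(123,121)),((75,0,145),S(705,265),T(113,346)),((-75,0,145),S(535,375),T(104,130)) ]
for g in G: print(g[0],tri([ray(s,g[1]),ray(t,g[2])]))
def W(p,P):
    c,sn=np.cos(p[2]),np.sin(p[2]); P=np.array(P,float); return np.c_[p[0]+c*P[:,0]-sn*P[:,1],p[1]+sn*P[:,0]+c*P[:,1],P[:,2]+(p[3] if len(p)>3 else 12)]
L=[g[0] for g in G]
def res(p): w=W(p,L); return np.r_[(proj(s,w)-[g[1] for g in G]).ravel(),(proj(t,w)-[g[2] for g in G]).ravel()]
r=least_squares(res,[550,200,np.pi]); print("gate",r.x,np.degrees(r.x[2]),r.fun.round(1)); print(W(r.x,[(-35,0,131),(-101,0,10)]))
for n,a,b in [("upin",S(100,65),T(685,150)),("post",S(57,38),T(735,118)),("stop",S(256,220),T(431,130))]: print(n,tri([ray(s,a),ray(t,b)]),onz(s,a,dict(upin=170,post=165,stop=130)[n]))
print("lowpin",onz(s,S(112,195),70))
E
```

```text
other rail len 204.63864351726886 [ 301.5168262  -172.51761229  145.        ] [ 183.09418631 -339.40995118  145.        ]
(-101, 0, 130) (array([601.18506116, 216.50409961, 137.07441424]), [np.float64(1.184177074791626), np.float64(1.1841770747916178)])
(-101, 0, 30) (array([600.03405746, 215.53939998,  35.54472417]), [np.float64(0.9012739040217028), np.float64(0.9012739040217037)])
(75, 0, 145) (array([425.76981885, 203.34572556, 148.53649237]), [np.float64(1.939828413264497), np.float64(1.9398284132644676)])
(-75, 0, 145) (array([574.23129405, 212.05539787, 154.5993012 ]), [np.float64(0.09552097712625354), np.float64(0.09552097712644048)])
gate [501.59012887 209.28490805   3.21337438] 184.11279010323818 [ 0.3 -1.5  0.1 -1.3  1.2 -2.7  0.3  0.2  0.  -1.  -0.4 -1.4 -0.1 -1.
 -1.1 -1. ]
[[536.49999679 211.79511157 143.        ]
 [602.33003344 216.52863821  22.        ]]
upin (array([ 565.50121719, -195.46918603,  150.01699352]), [np.float64(3.995499497199453), np.float64(3.995499497199502)]) [ 585.25672908 -170.69738014  170.        ]
post (array([ 582.87381789, -225.46006903,  164.53404315]), [np.float64(0.08607101058518067), np.float64(0.08607101058508984)]) [ 583.23447865 -224.67629437  165.        ]
stop (array([579.29042337, -16.44629654, 130.41758903]), [np.float64(1.1993745953473738), np.float64(1.1993745953472061)]) [579.68385989 -17.89394361 130.        ]
lowpin [ 585.55092074 -168.85127114   70.        ]
```

The rack gate measures about 150 mm (rail from x≈426 to 574), so it's the one meant. The other's rail is about 205 mm, so it's the look-alike. Next I'll plan a look at the unit with the wrist camera.

```bash
cat >> h.py <<'E'
def plan(target,yang,n,grip,start=None,show=True):
    """target tcp pos, yang = world angle(deg) of tool y (tool straight down)"""
    o=bot.get_obs(); p=np.array(o["position"]); y=o["ee_rot"][:,1]; a=np.degrees(np.arctan2(y[1],y[0]))
    if start is not None: p,a=np.array(start[0],float),start[1]
    d=(yang-a+180)%360-180
    rows=[]
    t0=np.array(p); 
    A=a
    for i in range(n):
        want=t0+(np.array(target)-t0)*(i+1)/n; wa=a+d*(i+1)/n
        c,s=np.cos(np.radians(A)),np.sin(np.radians(A))
        Y=np.array([c,s,0]);X=np.array([0,0,-1.]);Z=np.cross(X,Y)
        D=(want-p)/50; sh=[round(float(D@v),2) for v in (X,Y,Z)]
        tr=round(-(wa-A),1)+0.0
        rows.append([grip]+[v+0.0 for v in sh]+[tr])
        p=p+50*(sh[0]*X+sh[1]*Y+sh[2]*Z); A-=tr
    if show:
        for k in range(0,n,8): print(str(rows[k:k+8]).replace(" ",""))
        print("end",p.round(1),round(A,1))
    return rows
E
python3 - <<'E'
from h import *
plan([560,-140,300],0,20,-1)
E
```

```text
[[-1,-0.07,-0.57,-0.53,np.float64(7.8)],[-1,-0.07,-0.64,-0.45,np.float64(7.9)],[-1,-0.07,-0.69,-0.36,np.float64(7.8)],[-1,-0.07,-0.74,-0.27,np.float64(7.9)],[-1,-0.07,-0.76,-0.15,np.float64(7.8)],[-1,-0.06,-0.78,-0.06,np.float64(7.9)],[-1,-0.07,-0.78,0.06,np.float64(7.8)],[-1,-0.07,-0.76,0.16,np.float64(7.8)]]
[[-1,-0.07,-0.74,0.26,np.float64(7.9)],[-1,-0.07,-0.69,0.36,np.float64(7.8)],[-1,-0.07,-0.64,0.45,np.float64(7.9)],[-1,-0.07,-0.57,0.53,np.float64(7.8)],[-1,-0.07,-0.49,0.61,np.float64(7.9)],[-1,-0.07,-0.4,0.67,np.float64(7.8)],[-1,-0.07,-0.31,0.72,np.float64(7.8)],[-1,-0.07,-0.21,0.75,np.float64(7.9)]]
[[-1,-0.06,-0.1,0.77,np.float64(7.8)],[-1,-0.07,0.0,0.78,np.float64(7.9)],[-1,-0.07,0.11,0.78,np.float64(7.8)],[-1,-0.07,0.21,0.75,np.float64(7.9)]]
end [ 559.9 -140.1  299.9] -0.0
```

Call:
{"name": "move_arm", "arguments": {"motion": [[-1, -0.07, -0.57, -0.53, 7.8], [-1, -0.07, -0.64, -0.45, 7.9], [-1, -0.07, -0.69, -0.36, 7.8], [-1, -0.07, -0.74, -0.27, 7.9], [-1, -0.07, -0.76, -0.15, 7.8], [-1, -0.06, -0.78, -0.06, 7.9], [-1, -0.07, -0.78, 0.06, 7.8], [-1, -0.07, -0.76, 0.16, 7.8]]}}

```text
t: 1.25
position: [371.9, 287.9, 259.0]
ee_rot: [[0.0, -0.068, 0.998], [0.0, 0.998, 0.068], [-1.0, 0.0, 0.0]]
wrist_force: [0.6, 0.1, -0.3]
gripper_width: 0.999
```

Call:
{"name": "move_arm", "arguments": {"motion": [[-1, -0.07, -0.74, 0.26, 7.9], [-1, -0.07, -0.69, 0.36, 7.8], [-1, -0.07, -0.64, 0.45, 7.9], [-1, -0.07, -0.57, 0.53, 7.8], [-1, -0.07, -0.49, 0.61, 7.9], [-1, -0.07, -0.4, 0.67, 7.8], [-1, -0.07, -0.31, 0.72, 7.8], [-1, -0.07, -0.21, 0.75, 7.9]]}}

```text
t: 2.25
position: [497.6, 2.0, 287.0]
ee_rot: [[0.0, 0.856, 0.517], [0.0, 0.517, -0.856], [-1.0, 0.001, -0.0]]
wrist_force: [1.0, 0.4, -0.3]
gripper_width: 0.997
```

Call:
{"name": "move_arm", "arguments": {"motion": [[-1, -0.06, -0.1, 0.77, 7.8], [-1, -0.07, 0, 0.78, 7.9], [-1, -0.07, 0.11, 0.78, 7.8], [-1, -0.07, 0.21, 0.75, 7.9], [-1, 0, 0, 0, 0], [-1, 0, 0, 0, 0]]}}

```text
t: 3.0
position: [559.7, -139.2, 299.9]
ee_rot: [[-0.001, 1.0, 0.001], [0.001, 0.001, -1.0], [-1.0, -0.001, -0.001]]
wrist_force: [0.0, -0.0, -0.6]
gripper_width: 1.004
```

```bash
python3 - <<'E'
from h import *
import pickle
f=bot.grab_frame("wrist"); t=bot.grab_frame("top"); pickle.dump((f,t),open("f1.pkl","wb"))
o=bot.get_obs(); print(o["t"],o["position"],o["ee_rot"].round(4),o["qpos"]); print(f["cam_to_world"])
cv2.imwrite("pics/w1.png",cv2.convertScaleAbs(f["img"],alpha=1.3))
E
```

```text
3.1 [ 559.77182362 -138.49888298  300.07119322] [[-4.e-04  1.e+00  2.e-03]
 [ 1.e-03  2.e-03 -1.e+00]
 [-1.e+00 -4.e-04 -1.e-03]] [-25.56262509  19.2878783   46.03010098  95.13650966 -14.53884171
  71.81062888 -66.43672519]
[[ 1.35772211e-03 -9.46723933e-01 -3.22043399e-01  6.43010802e+02]
 [-9.99998662e-01 -1.57937308e-03  4.26992137e-04 -1.39800002e+02]
 [-9.12870352e-04  3.22042389e-01 -9.46724810e-01  4.41561798e+02]
 [ 0.00000000e+00  0.00000000e+00  0.00000000e+00  1.00000000e+00]]
```

View pics/w1.png

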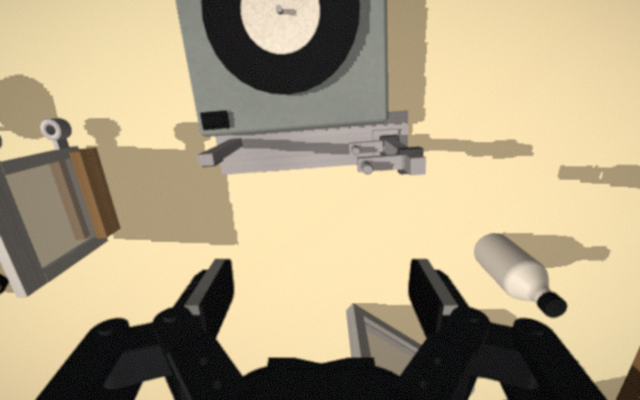

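```bash
python3 - <<'E'
from h import *
import pickle
f,t=pickle.load(open("f1.pkl","rb"))
crop(cv2.convertScaleAbs(f["img"],alpha=1.3),330,100,450,190,6.6,"pics/w1c.png")
crop(cv2.convertScaleAbs(f["img"],alpha=1.3),180,60,300,190,4.5,"pics/w1d.png")
E
```

```text
(no output)
```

View pics/w1c.png

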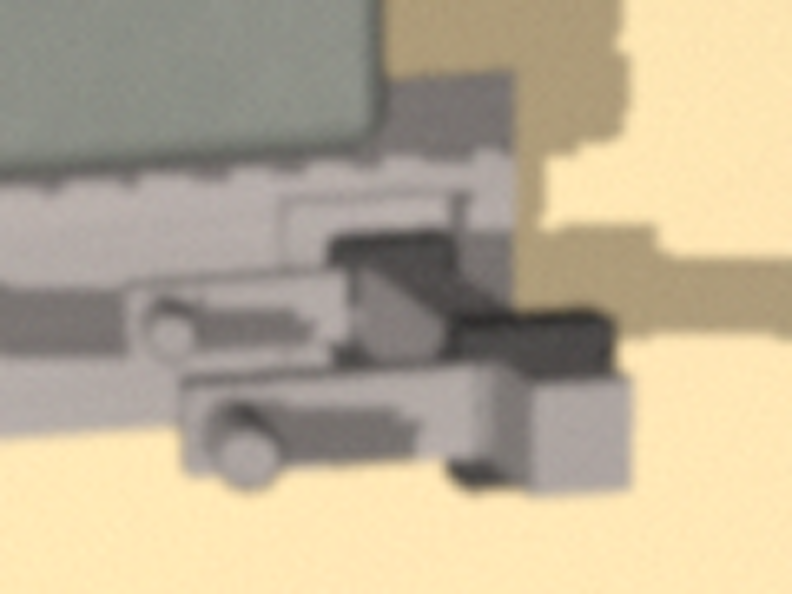

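View pics/w1d.png

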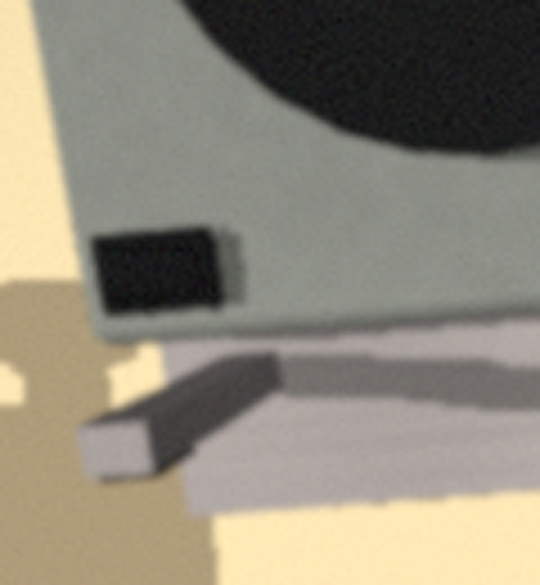

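```bash
python3 - <<'E'
from h import *
import pickle
from scipy.optimize import least_squares
f,t=pickle.load(open("f1.pkl","rb")); s,t0=pickle.load(open("f0.pkl","rb"))
C=lambda u,v:(330+u/6.6,100+v/6.6); D=lambda u,v:(180+u/4.5,60+v/4.5); S=lambda u,v:(220+u/4,160+v/4)
a=onz(f,D(105,338),50);b=onz(f,C(370,148),50); d=a-b; print("front edge",a,b,np.linalg.norm(d),"yaw of +y dir",np.degrees(np.arctan2(-d[0],d[1])))
a=onz(f,D(190,515),0);b=onz(f,C(0,437),0);d=a-b;print("plate",a,b,np.degrees(np.arctan2(-d[0],d[1])))
for zt in (0,): 
  p=onz(f,C(580,434),165);q=onz(f,D(118,448),130);print("posttop",p,"stoptop",q)
up,lo=C(248,455),C(172,332)
def r(p,w=None):
    P=[(p[0],p[1],p[2]),(p[0],p[1],p[2]-100)]
    return (proj(f,P)-[up,lo]).ravel()
x=least_squares(r,[580,-170,170]);print("wrist only",x.x,x.fun)
us,ls=S(100,65),S(112,195)
def r2(p):
    P=[(p[0],p[1],p[2]),(p[0],p[1],p[2]-100)]
    return np.r_[r(p),(proj(s,P)-[us,ls]).ravel()]
x=least_squares(r2,[580,-170,170]);print("both",x.x,x.fun.round(2))
for z in (163,170,177): print(z,onz(f,up,z),onz(f,lo,z-100))
# arm corner
print(onz(f,C(182,378),150),onz(f,C(185,472),150))
E
```

```text
front edge [594.62219995   8.59042331  50.        ] [ 610.290185   -220.58281029   50.        ] 229.708199140191 yaw of +y dir 3.9110791832198366
plate [530.84619149   6.18314994   0.        ] [ 543.36025861 -153.07164564    0.        ] 4.49300710158226
posttop [ 581.24341978 -228.75519026  165.        ] stoptop [579.63429375 -21.79265228 130.        ]
wrist only [ 577.47463585 -183.13158996  162.16752833] [ 0.03755174 -0.02342688 -0.04998313  0.03123817]
both [ 576.97407236 -183.4626148   159.75331847] [-0.01 -0.09 -0.01  0.1   0.18  0.37 -0.17 -0.44]
163 [ 577.64764761 -182.96879301  163.        ] [ 577.65726594 -183.09674356   63.        ]
170 [ 579.29016313 -181.88400127  170.        ] [ 578.86572055 -182.29614194   70.        ]
177 [ 580.93267866 -180.79920954  177.        ] [ 580.07417516 -181.49554032   77.        ]
[ 585.98930041 -174.84594918  150.        ] [ 572.0171896  -175.83346662  150.        ]
```

```bash
python3 - <<'E'
from h import *
plan([537,212,205],4.1,8,-1)
E
```

```text
[[-1,0.24,-0.06,-0.88,np.float64(-0.5)],[-1,0.24,-0.04,-0.87,np.float64(-0.5)],[-1,0.23,-0.04,-0.88,np.float64(-0.5)],[-1,0.24,-0.03,-0.88,np.float64(-0.5)],[-1,0.24,-0.03,-0.88,np.float64(-0.5)],[-1,0.24,-0.02,-0.87,np.float64(-0.5)],[-1,0.23,-0.01,-0.88,np.float64(-0.5)],[-1,0.24,0.0,-0.88,np.float64(-0.5)]]
end [536.9 212.  205.1] 4.1
```

Call:
{"name": "move_arm", "arguments": {"motion": [[-1, 0.24, -0.06, -0.88, -0.5], [-1, 0.24, -0.04, -0.87, -0.5], [-1, 0.23, -0.04, -0.88, -0.5], [-1, 0.24, -0.03, -0.88, -0.5], [-1, 0.24, -0.03, -0.88, -0.5], [-1, 0.24, -0.02, -0.87, -0.5], [-1, 0.23, -0.01, -0.88, -0.5], [-1, 0.24, 0, -0.88, -0.5]]}}

```text
t: 4.1
position: [536.9, 213.4, 205.2]
ee_rot: [[0.0, 0.997, 0.072], [0.001, 0.072, -0.997], [-1.0, 0.0, -0.001]]
wrist_force: [0.6, 0.3, -0.5]
gripper_width: 1.003
```

Call:
{"name": "move_arm", "arguments": {"motion": [[-1, 0, 0, 0, 0], [-1, 0, 0, 0, 0]]}}

```text
t: 4.35
position: [537.5, 210.8, 205.5]
ee_rot: [[0.0, 0.997, 0.071], [-0.0, 0.071, -0.997], [-1.0, -0.0, 0.0]]
wrist_force: [1.1, -1.6, 0.3]
gripper_width: 1.002
```

```bash
python3 - <<'E'
from h import *
import pickle
f=bot.grab_frame("wrist"); pickle.dump(f,open("f2.pkl","wb"))
o=bot.get_obs(); print(o["t"],o["position"],o["ee_rot"].round(4),o["qpos"])
cv2.imwrite("pics/w2.png",cv2.convertScaleAbs(f["img"],alpha=1.3))
E
```

```text
4.4 [537.91021278 210.03780925 205.72484623] [[ 4.000e-04  9.976e-01  6.910e-02]
 [ 0.000e+00  6.910e-02 -9.976e-01]
 [-1.000e+00  4.000e-04 -0.000e+00]] [-54.37767177  23.03914187  37.65550637 101.94469133 -15.95420017
  60.39848368 -97.0074233 ]
```

View pics/w2.png

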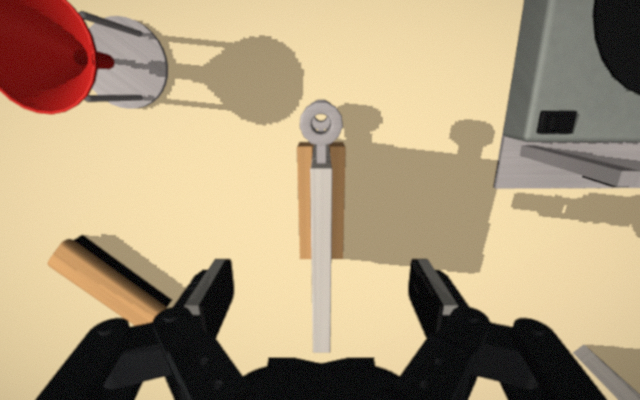

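```bash
python3 - <<'E'
from h import *
import pickle
f=pickle.load(open("f2.pkl","rb"))
k=onz(f,(321,121),142);a=onz(f,(320.5,167),157);b=onz(f,(321.3,352),157); print(k,a,b)
for m in (k,a):
  d=m-b;print(np.degrees(np.arctan2(d[1],d[0])),np.linalg.norm(d[:2]))
u=(k-b)[:2];u/=np.linalg.norm(u); print("grip from k",k[:2]-66*u,"from rail",b[:2]+110*u)
plan([538,210.5,125],4.1,6,-1)
E
```

```text
[604.33564858 214.81682014 142.        ] [577.31099549 213.20502636 157.        ] [428.56720637 201.99125078 157.        ]
4.173393812341877 176.23575263337253
4.3113658886277095 149.1658927707035
grip from k [538.51065556 210.01366548] from rail [538.27552806 209.99650856]
[[-1,0.27,0.0,0.0,np.float64(0.0)],[-1,0.27,0.0,0.0,np.float64(0.0)],[-1,0.27,0.0,0.0,np.float64(-0.1)],[-1,0.27,0.0,-0.01,np.float64(0.0)],[-1,0.27,0.0,0.0,np.float64(0.0)],[-1,0.26,0.0,0.0,np.float64(0.0)]]
end [537.9 210.5 125.2] 4.1
```

Call:
{"name": "move_arm", "arguments": {"motion": [[-1, 0.27, 0, 0, 0], [-1, 0.27, 0, 0, 0], [-1, 0.27, 0, 0, 0], [-1, 0.27, 0, 0, 0], [-1, 0.27, 0, 0, 0], [-1, 0.26, 0, 0, 0], [-1, 0, 0, 0, 0]]}}

```text
t: 5.28
position: [537.3, 210.4, 123.6]
ee_rot: [[-0.002, 0.998, 0.069], [-0.001, 0.069, -0.998], [-1.0, -0.002, 0.001]]
wrist_force: [0.3, -0.7, 0.6]
gripper_width: 0.997
```

Call:
{"name": "move_arm", "arguments": {"motion": [[1, 0, 0, 0, 0], [1, 0, 0, 0, 0], [1, 0, 0, 0, 0], [1, 0, 0, 0, 0], [1, 0, 0, 0, 0], [1, 0, 0, 0, 0], [1, 0, 0, 0, 0]]}}

```text
t: 6.15
position: [538.4, 210.9, 125.2]
ee_rot: [[0.001, 0.998, 0.069], [0.001, 0.069, -0.998], [-1.0, 0.001, -0.0]]
wrist_force: [0.7, 0.3, 4.3]
gripper_width: 0.155
```

Call:
{"name": "move_arm", "arguments": {"motion": [[1, -0.1, 0, 0, 0], [1, -0.2, 0, 0, 0], [1, -0.25, 0, 0, 0], [1, -0.25, 0, 0, 0], [1, -0.3, 0, 0, 0], [1, -0.3, 0, 0, 0], [1, 0, 0, 0, 0], [1, 0, 0, 0, 0]]}}

```text
t: 7.15
position: [537.7, 210.8, 194.6]
ee_rot: [[-0.0, 0.998, 0.069], [0.0, 0.069, -0.998], [-1.0, -0.0, -0.0]]
wrist_force: [-1.5, -0.1, -3.6]
gripper_width: 0.154
```

```bash
python3 - <<'E'
from h import *
o=bot.get_obs(); print(o)
p=plan([464,90,195],4.1,5,1)
p=plan([464,-190,195],4.1,8,1,start=([464,90,195],4.1))
f=bot.grab_frame("scene");crop(f["img"],200,130,440,330,3.3,"pics/s3.png")
E
```

```text
{'t': 7.15, 'qpos': array([-54.1190951 ,  23.77386068,  37.33856475, 102.60344095,
       -16.55159336,  59.19260732, -96.56256816]), 'joint_velocities': array([ 0.0344836 ,  0.56302287, -0.0465887 ,  0.2572003 ,  0.02106116,
        0.01804184, -0.00303306]), 'joint_efforts': array([ 6.83322782e-02, -5.18105543e+01,  9.11943018e+00, -2.87167364e+01,
        2.83902779e-02,  4.25130758e-02, -7.67873571e-03]), 'position': array([537.6902946 , 210.75572101, 194.5616755 ]), 'ee_rot': array([[-3.91548547e-04,  9.97591854e-01,  6.93566065e-02],
       [ 5.35925674e-05,  6.93566326e-02, -9.97591928e-01],
       [-9.99999922e-01, -3.86888671e-04, -8.06199974e-05]]), 'wrist_force': array([-1.51468579, -0.13052832, -3.55797438]), 'ft_torque': array([-0.01703258, -0.07480071, -0.00553922]), 'gripper_width': 0.15357515556428167}
[[1,0.0,-0.33,0.46,np.float64(0.0)],[1,0.0,-0.33,0.46,np.float64(0.0)],[1,-0.01,-0.32,0.46,np.float64(-0.1)],[1,0.0,-0.33,0.47,np.float64(0.0)],[1,0.0,-0.33,0.46,np.float64(0.0)]]
end [464.   89.8 195.1] 4.1
[[1,0.0,-0.05,0.7,0.0],[1,0.0,-0.05,0.7,0.0],[1,0.0,-0.05,0.69,0.0],[1,0.0,-0.05,0.7,0.0],[1,0.0,-0.05,0.7,0.0],[1,0.0,-0.05,0.7,0.0],[1,0.0,-0.05,0.7,0.0],[1,0.0,-0.05,0.7,0.0]]
end [ 464.  -190.2  195. ] 4.1
```

View pics/s3.png

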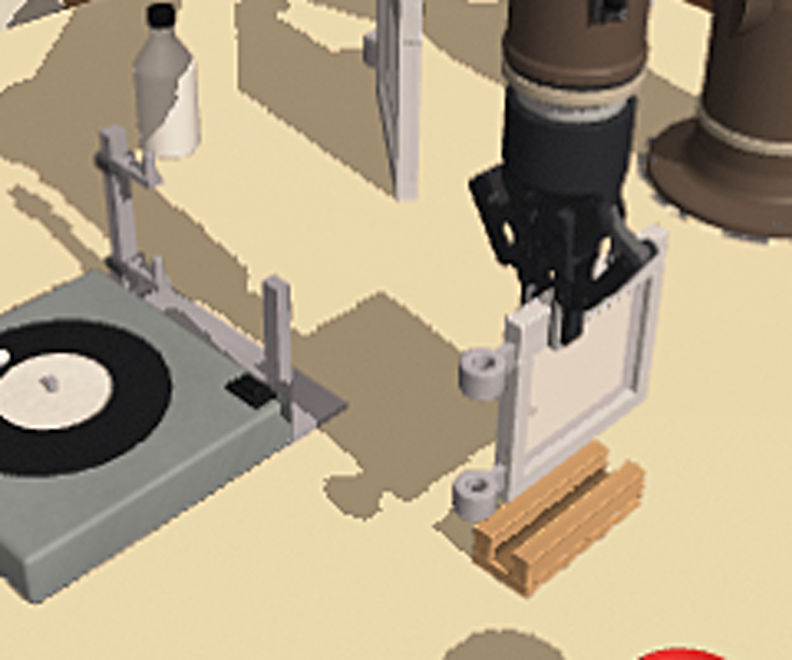

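The gate is held upright above the rack, with knuckles at crop (485,365) and (475,490). Next I'll move back and across, checking where the look-alike's near end stands.

Call:
{"name": "move_arm", "arguments": {"motion": [[1, 0, -0.33, 0.46, 0], [1, 0, -0.33, 0.46, 0], [1, 0, -0.33, 0.46, 0], [1, 0, -0.33, 0.47, 0], [1, 0, -0.33, 0.46, 0], [1, 0, -0.05, 0.7, 0], [1, 0, -0.05, 0.7, 0], [1, 0, -0.05, 0.7, 0]]}}

```text
t: 8.2
position: [463.1, -16.6, 194.5]
ee_rot: [[-0.0, 0.998, 0.069], [0.0, 0.069, -0.998], [-1.0, -0.0, -0.0]]
wrist_force: [0.5, 0.2, -3.3]
gripper_width: 0.155
```

```bash
python3 - <<'E'
from h import *
import pickle
s,t=pickle.load(open("f0.pkl","rb"))
print("lookalike end base",onz(s,(322.7,189.5),0), "bottle", onz(s,(251,176),0))
print(tri([ray(s,(322,105)),ray(t,(383,268))]))
E
```

```text
lookalike end base [ 296.42687629 -191.93395766    0.        ] bottle [ 420.47722948 -401.93687822    0.        ]
(array([ 321.8077762 , -156.22343532,  297.1793496 ]), [np.float64(12.616090329739142), np.float64(12.616090329739174)])
```

Call:
{"name": "move_arm", "arguments": {"motion": [[1, 0, 0, 0.7, 0], [1, 0, 0, 0.7, 0], [1, 0, 0, 0.7, 0], [1, 0, 0, 0.7, 0], [1, 0, 0, 0.64, 0], [1, 0, 0, 0, 0], [1, 0, 0, 0, 0], [1, 0, 0, 0, 0]]}}

```text
t: 9.2
position: [475.3, -185.9, 194.5]
ee_rot: [[-0.001, 0.997, 0.071], [0.001, 0.071, -0.997], [-1.0, -0.0, -0.001]]
wrist_force: [-0.1, -0.7, -3.3]
gripper_width: 0.156
```

```bash
python3 - <<'E'
from h import *
import pickle
f=bot.grab_frame("wrist");s=bot.grab_frame("scene"); pickle.dump((f,s),open("f4.pkl","wb"))
o=bot.get_obs(); print(o["t"],o["position"],o["wrist_force"],o["ft_torque"],o["qpos"])
cv2.imwrite("pics/w4.png",cv2.convertScaleAbs(f["img"],alpha=1.3))
crop(s["img"],200,120,360,250,5,"pics/s4.png")
E
```

```text
9.3 [ 475.46919979 -186.05168988  194.70669267] [ 0.14281286  0.75116892 -2.51387942] [ 0.04171089 -0.07205261 -0.01456562] [-21.74978282  18.20956226  46.98605426 111.92856151 -15.93737815
  56.48048885 -53.21172178]
```

View pics/w4.png

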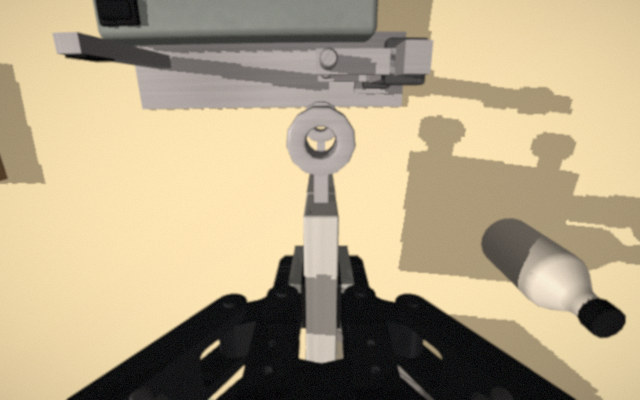

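View pics/s4.png

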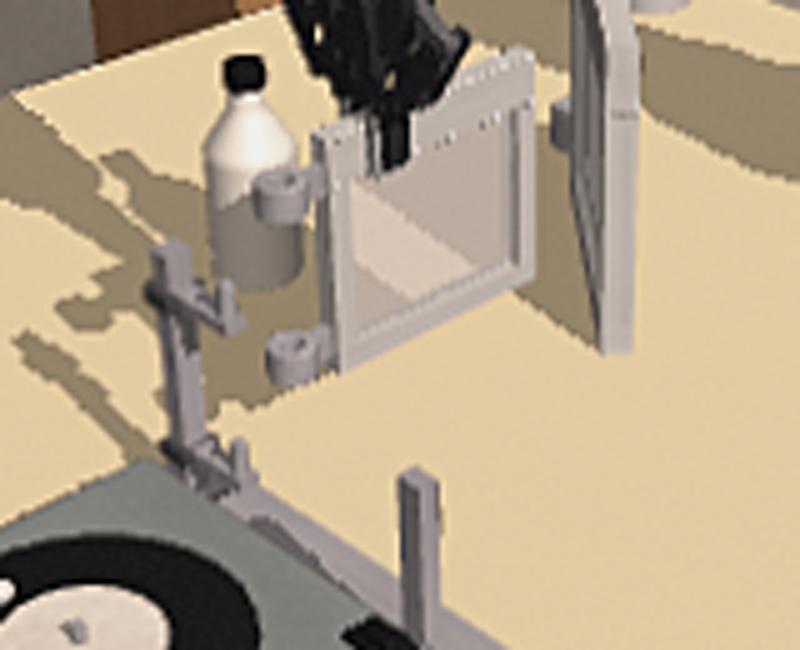

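```bash
python3 - <<'E'
from h import *
import pickle
f,s=pickle.load(open("f4.pkl","rb"))
crop(cv2.convertScaleAbs(f["img"],alpha=1.3),270,30,400,180,4,"pics/w4c.png")
E
```

```text
(no output)
```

View pics/w4c.png

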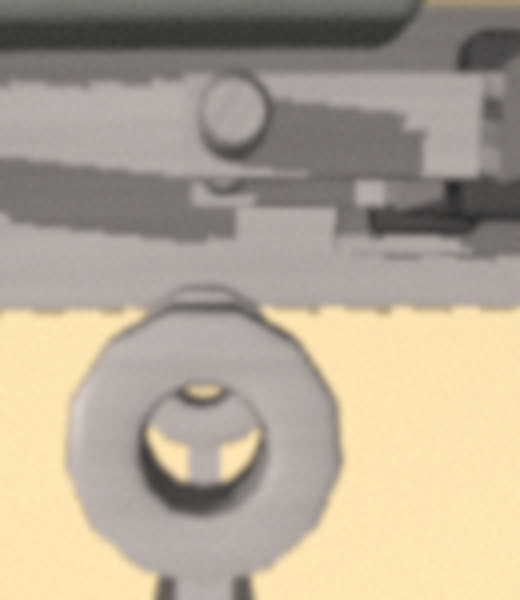

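```bash
python3 - <<'E'
from h import *
import pickle
from scipy.optimize import least_squares
f,s=pickle.load(open("f4.pkl","rb")); f1,_=pickle.load(open("f1.pkl","rb"))
M=np.array(f["cam_to_world"]);print(M.round(3)[:3], K(f)[0,0])
for z in (157,160,163,166,170): print(z,onz(f,(328.75,56.5),z))
for z in (209,211.7,214): print("knuckle",z,onz(f,(321.25,140),z))
C=lambda u,v:(330+u/6.6,100+v/6.6)
# two wrist views of upper pin tip + lower
r=lambda p:np.r_[(proj(f1,[p,p-[0,0,100]])-[C(248,455),C(172,332)]).ravel(),(proj(f,p)[0]-(328.75,56.5))]
x=least_squares(r,[577,-183,162.]);print(x.x,x.fun.round(2))
# apparent size of knuckle outer dia
k=onz(f,(321.25,140),211.7)
c=M[:3,:3].T@(k-M[:3,3]); print("depth",c)
E
```

```text
[[ 7.10000e-02 -9.44000e-01 -3.21000e-01  5.58384e+02]
 [-9.97000e-01 -6.80000e-02 -2.20000e-02 -1.80717e+02]
 [-1.00000e-03  3.22000e-01 -9.47000e-01  3.36213e+02]] 308.1010561704552
157 [ 578.08423871 -183.39240397  157.        ]
160 [ 577.75446337 -183.34762106  160.        ]
163 [ 577.42468803 -183.30283815  163.        ]
166 [ 577.09491268 -183.25805524  166.        ]
170 [ 576.65521223 -183.1983447   170.        ]
knuckle 209 [ 540.73316655 -182.04047991  209.        ]
knuckle 211.7 [ 541.10779752 -182.01239382  211.7       ]
knuckle 214 [ 541.4269276  -181.98846864  214.        ]
[ 577.50363555 -183.25798937  162.10316225] [ 0.17 -0.07  0.05 -0.   -0.11  0.03]
depth [  0.20619363 -23.64843578 123.46791972]
```

Call:
{"name": "move_arm", "arguments": {"motion": [[1, 0.1, 0, 0.08, 0], [1, 0.1, 0.12, 0, 0], [1, 0.1, 0.15, 0, 0], [1, 0, 0.15, 0, 0], [1, 0, 0.15, 0, 0], [1, 0, 0.15, 0, 0], [1, 0, 0, 0, 0], [1, 0, 0, 0, 0]]}}

```text
t: 10.3
position: [511.3, -188.7, 179.8]
ee_rot: [[-0.0, 0.998, 0.069], [0.0, 0.069, -0.998], [-1.0, -0.0, -0.0]]
wrist_force: [0.0, 0.3, -3.1]
gripper_width: 0.153
```

```bash
python3 - <<'E'
from h import *
import pickle
f=bot.grab_frame("wrist");s=bot.grab_frame("scene"); pickle.dump((f,s),open("f5.pkl","wb"))
o=bot.get_obs(); print(o["t"],o["position"],o["wrist_force"],o["ft_torque"],o["ee_rot"].round(4))
a=cv2.resize(cv2.convertScaleAbs(f["img"],alpha=1.3)[80:200,260:390],None,fx=4,fy=4,interpolation=cv2.INTER_CUBIC)
crop(s["img"],210,140,310,260,4,"pics/s5.png")
cv2.imwrite("pics/w5.png",a)
E
```

```text
10.4 [ 511.21154448 -188.67030287  179.80230859] [ 0.48297759  1.00750329 -3.05163786] [-0.0033654   0.0315589   0.01508601] [[-1.000e-04  9.976e-01  6.890e-02]
 [ 1.000e-04  6.890e-02 -9.976e-01]
 [-1.000e+00 -1.000e-04 -2.000e-04]]
```

View pics/w5.png

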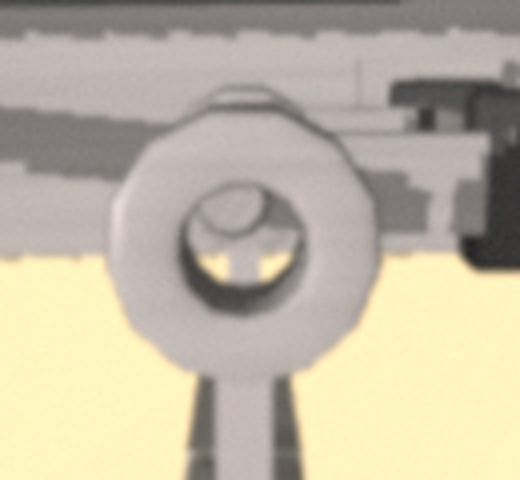

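View pics/s5.png

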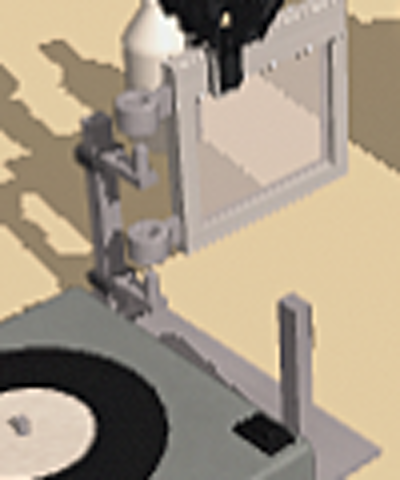

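```bash
python3 - <<'E'
from h import *
import pickle
f,s=pickle.load(open("f5.pkl","rb"))
for v in (140,141,141.75): print("kn",onz(f,(321,v),196.8))
for z in (160,162,164): print("pin",z,onz(f,(318.25,132.5),z))
E
```

```text
kn [ 577.01802191 -184.85532924  196.8       ]
kn [ 576.61931898 -184.88318778  196.8       ]
kn [ 576.3197778  -184.90411765  196.8       ]
pin 160 [ 575.66100531 -183.53908719  160.        ]
pin 162 [ 575.89179183 -183.53990529  162.        ]
pin 164 [ 576.12257835 -183.54072338  164.        ]
```

Call:
{"name": "move_arm", "arguments": {"motion": [[1, 0.05, -0.01, -0.03, 0], [1, 0.05, 0, 0, 0], [1, 0.05, 0, 0, 0], [1, 0.05, 0, 0, 0], [1, 0.03, 0, 0, 0], [1, 0, 0, 0, 0], [1, 0, 0, 0, 0]]}}

```text
t: 11.28
position: [510.9, -187.2, 168.3]
ee_rot: [[0.0, 0.998, 0.069], [-0.0, 0.069, -0.998], [-1.0, 0.0, 0.0]]
wrist_force: [0.5, 0.2, -2.8]
gripper_width: 0.149
```

```bash
python3 - <<'E'
from h import *
import pickle
f=bot.grab_frame("wrist");s=bot.grab_frame("scene"); pickle.dump((f,s),open("f6.pkl","wb"))
o=bot.get_obs(); print(o["t"],o["position"],o["wrist_force"],o["ft_torque"],o["ee_rot"].round(4))
a=cv2.resize(cv2.convertScaleAbs(f["img"],alpha=1.3)[100:180,275,]if 0 else cv2.convertScaleAbs(f["img"],alpha=1.3)[95:185,275:365],None,fx=6,fy=6,interpolation=cv2.INTER_CUBIC)
b=cv2.resize(s["img"][150:240,225:280],None,fx=6,fy=6,interpolation=cv2.INTER_CUBIC)
cv2.imwrite("pics/c6.png",np.hstack([a[:540],b[:540,:250*2][:, :260]]) if 0 else a); cv2.imwrite("pics/s6.png",b)
E
```

```text
11.375 [ 510.96745988 -187.19573641  168.37125539] [-0.88612558 -0.43155373 -2.58692761] [-0.03119913 -0.10749383 -0.01412802] [[ 2.000e-04  9.976e-01  6.910e-02]
 [-0.000e+00  6.910e-02 -9.976e-01]
 [-1.000e+00  2.000e-04  0.000e+00]]
```

View pics/c6.png

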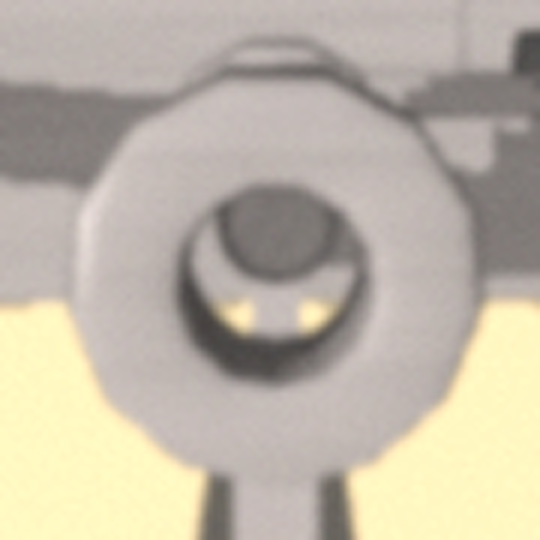

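View pics/s6.png

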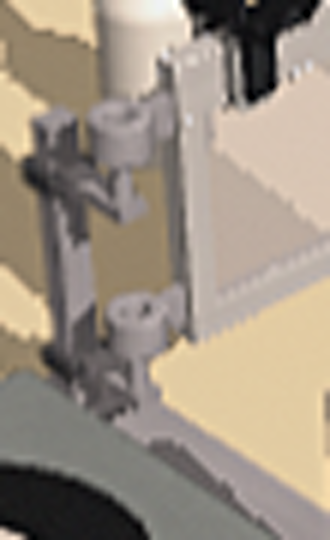

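```bash
python3 - <<'E'
from h import *
import pickle
f,s=pickle.load(open("f6.pkl","rb"))
k=np.array([576.7,-183.5,185.3])
# outline centre fits: project outer rim at top and bore rim
def rim(c,r,z,n=72):
    a=np.linspace(0,2*np.pi,n);return np.c_[c[0]+r*np.cos(a),c[1]+r*np.sin(a),np.full(n,z)]
for v in (140.5,141,142): print("kn",onz(f,(321,v),185.3))
for z in (160,162,164): print("pin",z,onz(f,(321.2,133),z))
from scipy.optimize import least_squares
C=lambda u,v:(275+u/6,95+v/6)
# knuckle: extents of outer rim and bore rim
def ext(P): q=proj(f,P); return np.r_[q[:,0].min(),q[:,0].max(),q[:,1].min(),q[:,1].max()]
mo=np.r_[C(75,0)[0],C(478,0)[0],C(0,70)[1],C(0,475)[1]]; mb=np.r_[C(180,0)[0],C(370,0)[0],C(0,183)[1],C(0,383)[1]]
r=least_squares(lambda p:np.r_[ext(rim(p,14.5,p[2]))-mo,ext(rim(p,6.5,p[2]))-mb],k,diff_step=1e-3);print("fit kn",r.x,r.fun.round(1))
mp=np.r_[C(218,0)[0],C(337,0)[0],C(0,281)[1]]
for R,dz in ((3.8,0),(5,-1.2)):
  for z in (160,162,164):
    r=least_squares(lambda p:ext(rim(p,R,z+dz))[[0,1,3]]-mp,[576,-183],diff_step=1e-3);print("fit pin",R,z,r.x,r.fun.round(1))
E
```

```text
kn [ 576.48414164 -183.34220876  185.3       ]
kn [ 576.28455067 -183.35618783  185.3       ]
kn [ 575.88478103 -183.38418718  185.3       ]
pin 160 [ 576.52714488 -183.44596736  160.        ]
pin 162 [ 576.75901785 -183.42761529  162.        ]
pin 164 [ 576.99089083 -183.40926322  164.        ]
fit kn [ 574.85254159 -183.44300182  178.10890081] [-0.6  0.3 -0.   0.9  0.7 -0.5  0.9 -1.8]
fit pin 3.8 160 [ 576.11999171 -183.49702833] [ 2. -2. -0.]
fit pin 3.8 162 [ 576.40717084 -183.47448811] [ 1.9 -1.9 -0. ]
fit pin 3.8 164 [ 576.69432732 -183.45195002] [ 1.8 -1.8 -0. ]
fit pin 5 160 [ 577.12422277 -183.42794976] [-0.4  0.4  0. ]
fit pin 5 162 [ 577.41081101 -183.40546532] [-0.6  0.6  0. ]
fit pin 5 164 [ 577.69736007 -183.38298457] [-0.7  0.7  0. ]
```

Pin and knuckle agree to under 1 mm in y and about +0.8 mm in x. I'll nudge it and start feeling downwards.

Call:
{"name": "move_arm", "arguments": {"motion": [[1, 0.01, 0.01, 0, 0], [1, 0.02, 0, 0, 0], [1, 0.02, 0, 0, 0], [1, 0.02, 0, 0, 0], [1, 0.02, 0, 0, 0], [1, 0, 0, 0, 0]]}}

```text
t: 12.12
position: [511.3, -187.1, 163.7]
ee_rot: [[-0.0, 0.998, 0.069], [0.0, 0.069, -0.998], [-1.0, -0.0, -0.0]]
wrist_force: [0.0, -0.7, -1.5]
gripper_width: 0.155
```

Call:
{"name": "move_arm", "arguments": {"motion": [[1, 0.02, 0, 0, 0], [1, 0.02, 0, 0, 0], [1, 0.02, 0, 0, 0], [1, 0, 0, 0, 0]]}}

```text
t: 12.62
position: [511.4, -187.1, 160.7]
ee_rot: [[-0.0, 0.998, 0.069], [0.0, 0.069, -0.998], [-1.0, -0.0, -0.0]]
wrist_force: [0.1, -0.4, -2.7]
gripper_width: 0.156
```

Call:
{"name": "move_arm", "arguments": {"motion": [[1, 0.02, 0, 0, 0], [1, 0.02, 0, 0, 0], [1, 0.02, 0, 0, 0], [1, 0, 0, 0, 0]]}}

```text
t: 13.12
position: [511.4, -187.1, 157.7]
ee_rot: [[-0.0, 0.998, 0.069], [0.0, 0.069, -0.998], [-1.0, -0.0, -0.0]]
wrist_force: [0.2, 0.3, -2.6]
gripper_width: 0.156
```

```bash
python3 - <<'E'
from h import *
import pickle
f=bot.grab_frame("wrist");s=bot.grab_frame("scene"); pickle.dump((f,s),open("f7.pkl","wb"))
o=bot.get_obs(); print(o["t"],o["position"],o["wrist_force"],o["ft_torque"])
a=cv2.resize(cv2.convertScaleAbs(f["img"],alpha=1.3)[95:185,275:365],None,fx=5,fy=5,interpolation=cv2.INTER_CUBIC)
b=cv2.resize(s["img"][150:240,225:280],None,fx=5,fy=5,interpolation=cv2.INTER_CUBIC)
cv2.imwrite("pics/c7.png",np.hstack([a,b]))
E
```

```text
13.225 [ 511.39680191 -187.12563456  157.76601416] [ 0.28566087 -0.19753263 -2.22025494] [-0.01043113 -0.02652873 -0.00642232]
```

View pics/c7.png

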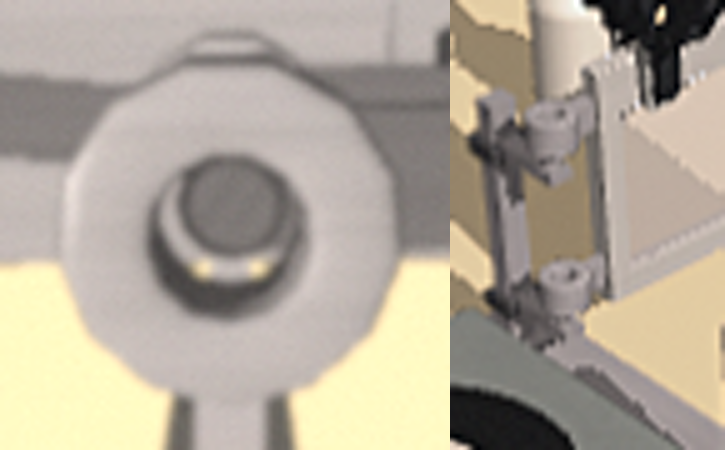

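Call:
{"name": "move_arm", "arguments": {"motion": [[1, 0.02, 0, 0, 0], [1, 0.02, 0, 0, 0], [1, 0.02, 0, 0, 0], [1, 0.02, 0, 0, 0], [1, 0, 0, 0, 0]]}}

```text
t: 13.85
position: [511.3, -187.1, 153.7]
ee_rot: [[-0.0, 0.998, 0.069], [0.0, 0.069, -0.998], [-1.0, -0.0, -0.0]]
wrist_force: [-0.6, -0.6, -2.4]
gripper_width: 0.155
```

Call:
{"name": "move_arm", "arguments": {"motion": [[1, 0.02, 0, 0, 0], [1, 0.02, 0, 0, 0], [1, 0.02, 0, 0, 0], [1, 0, 0, 0, 0]]}}

```text
t: 14.35
position: [511.3, -187.1, 150.7]
ee_rot: [[-0.0, 0.998, 0.069], [0.0, 0.069, -0.998], [-1.0, -0.0, -0.0]]
wrist_force: [-0.1, 0.9, -2.6]
gripper_width: 0.153
```

Call:
{"name": "move_arm", "arguments": {"motion": [[1, 0.02, 0, 0, 0], [1, 0.02, 0, 0, 0], [1, 0, 0, 0, 0]]}}

```text
t: 14.72
position: [511.4, -187.1, 148.7]
ee_rot: [[-0.0, 0.998, 0.069], [0.0, 0.069, -0.998], [-1.0, -0.0, -0.0]]
wrist_force: [-0.6, -0.3, -3.6]
gripper_width: 0.15
```

Call:
{"name": "move_arm", "arguments": {"motion": [[1, 0.01, 0, 0, 0], [1, 0.01, 0, 0, 0], [1, 0, 0, 0, 0]]}}

```text
t: 15.1
position: [511.4, -187.1, 147.7]
ee_rot: [[-0.0, 0.998, 0.069], [0.0, 0.069, -0.998], [-1.0, -0.0, -0.0]]
wrist_force: [-0.2, 0.3, -2.2]
gripper_width: 0.157
```

Call:
{"name": "move_arm", "arguments": {"motion": [[1, 0.01, 0, 0, 0], [1, 0.01, 0, 0, 0], [1, 0, 0, 0, 0]]}}

```text
t: 15.48
position: [511.4, -187.1, 146.7]
ee_rot: [[-0.0, 0.998, 0.069], [0.0, 0.069, -0.998], [-1.0, -0.0, -0.0]]
wrist_force: [0.2, -0.1, -3.4]
gripper_width: 0.157
```

Call:
{"name": "move_arm", "arguments": {"motion": [[1, 0.01, 0, 0, 0], [1, 0, 0, 0, 0]]}}

```text
t: 15.72
position: [511.5, -187.1, 146.3]
ee_rot: [[0.0, 0.998, 0.069], [0.0, 0.069, -0.998], [-1.0, 0.0, -0.0]]
wrist_force: [0.8, 0.5, -2.0]
gripper_width: 0.152
```

Call:
{"name": "move_arm", "arguments": {"motion": [[1, 0.01, 0, 0, 0], [1, 0, 0, 0, 0]]}}

```text
t: 15.98
position: [511.5, -187.2, 146.1]
ee_rot: [[0.0, 0.998, 0.069], [0.0, 0.069, -0.998], [-1.0, 0.0, -0.0]]
wrist_force: [-1.4, 2.0, 3.0]
gripper_width: 0.153
```

Call:
{"name": "move_arm", "arguments": {"motion": [[1, 0.01, 0, 0, 0], [1, 0, 0, 0, 0]]}}

```text
t: 16.23
position: [511.5, -187.3, 145.9]
ee_rot: [[0.001, 0.998, 0.069], [0.0, 0.069, -0.998], [-1.0, 0.001, -0.0]]
wrist_force: [-4.1, 1.4, 7.7]
gripper_width: 0.149
```

Call:
{"name": "move_arm", "arguments": {"motion": [[1, 0.01, 0, 0, 0], [1, 0, 0, 0, 0]]}}

```text
t: 16.48
position: [511.5, -187.3, 145.8]
ee_rot: [[0.001, 0.998, 0.069], [0.001, 0.069, -0.998], [-1.0, 0.001, -0.001]]
wrist_force: [-5.9, 1.5, 12.1]
gripper_width: 0.152
```

Firm contact at TCP z≈146 with arms about 43 mm high, the force growing steadily to about 12 N. I'll ease the press slightly, dwell and look.

Call:
{"name": "move_arm", "arguments": {"motion": [[1, -0.01, 0, 0, 0], [1, 0, 0, 0, 0], [1, 0, 0, 0, 0]]}}

```text
t: 16.85
position: [511.6, -187.2, 145.9]
ee_rot: [[0.001, 0.998, 0.069], [0.0, 0.069, -0.998], [-1.0, 0.001, -0.0]]
wrist_force: [-3.9, 1.3, 7.4]
gripper_width: 0.152
```

```bash
python3 - <<'E'
from h import *
import pickle
f=bot.grab_frame("wrist");s=bot.grab_frame("scene"); pickle.dump((f,s),open("f8.pkl","wb"))
o=bot.get_obs(); print(o["t"],o["position"],o["wrist_force"],o["ft_torque"],o["qpos"])
a=cv2.resize(cv2.convertScaleAbs(f["img"],alpha=1.3)[95:185,275:365],None,fx=5,fy=5,interpolation=cv2.INTER_CUBIC)
b=cv2.resize(s["img"][150:240,225:280],None,fx=5,fy=5,interpolation=cv2.INTER_CUBIC)
cv2.imwrite("pics/c8.png",np.hstack([a,b]))
E
```

```text
16.95 [ 511.58195743 -187.24606376  145.90747727] [-3.12835749  1.81029905  7.07420529] [0.27713769 0.3810306  0.05680092] [-17.78499677  25.60492599  43.34590479 110.2062335  -21.95330639
  52.64423053 -49.69186011]
```

View pics/c8.png

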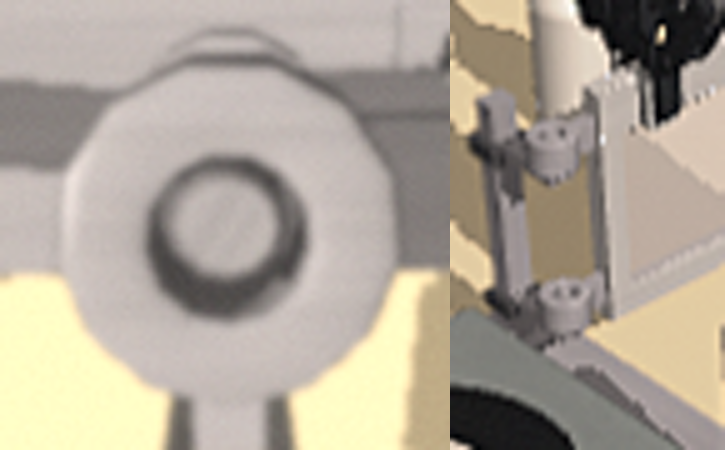

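Seated: the pin tip is flush in the upper bore (crop 223,225) and both pin tips show at the knuckle tops. Next I'll open the jaws partly so they straddle the rail loosely.

Call:
{"name": "move_arm", "arguments": {"motion": [[0.3, 0, 0, 0, 0], [0.3, 0, 0, 0, 0], [0.3, 0, 0, 0, 0], [0.3, 0, 0, 0, 0]]}}

```text
t: 17.45
position: [511.4, -187.1, 145.2]
ee_rot: [[-0.0, 0.998, 0.069], [-0.0, 0.069, -0.998], [-1.0, -0.0, 0.0]]
wrist_force: [-0.2, -0.3, 0.8]
gripper_width: 0.348
```

```bash
python3 - <<'E'
from h import *
f=bot.grab_frame("wrist");s=bot.grab_frame("scene")
o=bot.get_obs(); print(o["t"],o["position"],o["wrist_force"],o["gripper_width"])
a=cv2.resize(f["img"],None,fx=.8,fy=.8)
b=cv2.resize(s["img"][130:260,210:330],None,fx=2.45,fy=2.45,interpolation=cv2.INTER_CUBIC)
cv2.imwrite("pics/c9.png",np.hstack([a[:318],b[:318]]))
E
```

```text
17.55 [ 511.40467548 -187.11526349  145.22575609] [-0.06338972 -0.42730979  0.78744369] 0.3501676575113332
```

View pics/c9.png

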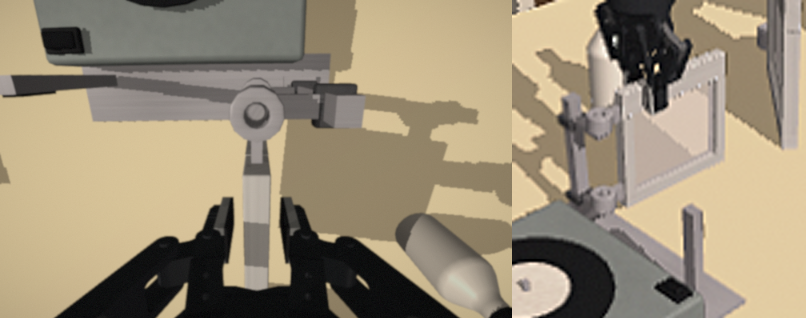

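Released: the gate hangs upright between the open pads (about 30 mm gap). Now I'll swing it with loose fingers along the arc.

Call:
{"name": "move_arm", "arguments": {"motion": [[0.3, 0, 0, -0.09, 4], [0.3, 0, 0.01, -0.09, 4], [0.3, 0, 0, -0.09, 4], [0.3, 0, 0.01, -0.09, 4], [0.3, 0, 0, -0.09, 4], [0.3, 0, 0, -0.09, 4], [0.3, 0, 0.01, -0.09, 4], [0.3, 0, 0, -0.09, 4]]}}

```text
t: 18.55
position: [519.1, -152.3, 145.3]
ee_rot: [[0.0, 0.882, -0.472], [-0.0, -0.472, -0.882], [-1.0, 0.0, 0.0]]
wrist_force: [-0.3, 0.5, 0.2]
gripper_width: 0.344
```

```bash
python3 - <<'E'
from h import *
f=bot.grab_frame("wrist");s=bot.grab_frame("scene")
o=bot.get_obs(); print(o["t"],o["position"],o["wrist_force"],o["gripper_width"],o["qpos"].round(1))
a=cv2.resize(f["img"],None,fx=.8,fy=.8)
b=cv2.resize(s["img"][130:260,210:330],None,fx=2.45,fy=2.45,interpolation=cv2.INTER_CUBIC)
cv2.imwrite("pics/c10.png",np.hstack([a[:318],b[:318]]))
y=o["ee_rot"][:,1];print(np.degrees(np.arctan2(y[1],y[0])), np.linalg.norm(o["position"][:2]-[577.3,-183.3]))
E
```

```text
18.65 [ 519.28755354 -151.80482678  145.13039982] [-0.38758254 -0.23600404  0.4147319 ] 0.3485306281763576 [-27.4  28.1  51.9 111.  -27.3  54.  -80.1]
-28.03042495049598 66.0105285579341
```

View pics/c10.png

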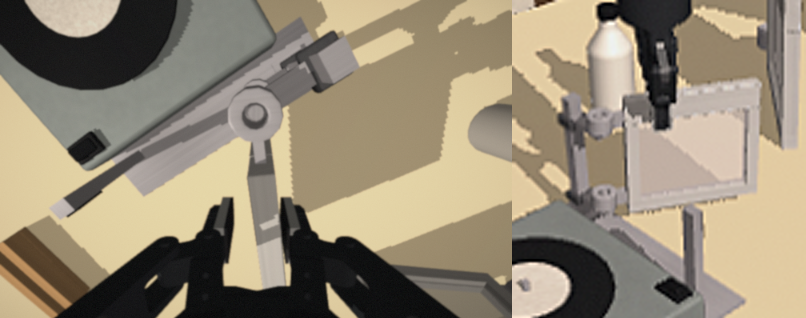

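Call:
{"name": "move_arm", "arguments": {"motion": [[0.3, 0, 0, -0.09, 4], [0.3, 0, 0.01, -0.09, 4], [0.3, 0, 0, -0.09, 4], [0.3, 0, 0, -0.09, 4], [0.3, 0, 0.01, -0.09, 4], [0.3, 0, 0, -0.09, 4], [0.3, 0, 0, -0.09, 4], [0.3, 0, 0.01, -0.09, 4]]}}

```text
t: 19.65
position: [543.8, -127.0, 145.2]
ee_rot: [[-0.0, 0.499, -0.867], [0.0, -0.867, -0.499], [-1.0, -0.0, 0.0]]
wrist_force: [-0.2, -0.1, -0.2]
gripper_width: 0.349
```

Call:
{"name": "move_arm", "arguments": {"motion": [[0.3, 0, 0, -0.07, 3], [0.3, 0, 0.01, -0.07, 3], [0.3, 0, 0, -0.07, 3], [0.3, 0, 0, -0.07, 3], [0.3, 0, 0.01, -0.07, 3], [0.3, 0, 0, 0, 0]]}}

```text
t: 20.4
position: [560.3, -120.9, 145.1]
ee_rot: [[-0.0, 0.26, -0.966], [-0.0, -0.966, -0.26], [-1.0, 0.0, 0.0]]
wrist_force: [-0.3, -0.0, -0.5]
gripper_width: 0.349
```

```bash
python3 - <<'E'
from h import *
f=bot.grab_frame("wrist");s=bot.grab_frame("scene")
o=bot.get_obs(); print(o["t"],o["position"],o["wrist_force"],o["gripper_width"],o["qpos"].round(1))
a=cv2.resize(f["img"],None,fx=.8,fy=.8)
b=cv2.resize(s["img"][130:260,210:330],None,fx=2.45,fy=2.45,interpolation=cv2.INTER_CUBIC)
cv2.imwrite("pics/c11.png",np.hstack([a[:318],b[:318]]))
y=o["ee_rot"][:,1];print(np.degrees(np.arctan2(y[1],y[0])), np.linalg.norm(o["position"][:2]-[577.3,-183.3]))
E
```

```text
20.5 [ 560.00102391 -121.02494891  145.19473617] [-0.10784979 -0.89955547  0.44904967] 0.3490587979003625 [ -35.4   37.1   62.9  106.9  -38.1   60.3 -121.8]
-74.93272853364356 64.63309185073207
```

View pics/c11.png

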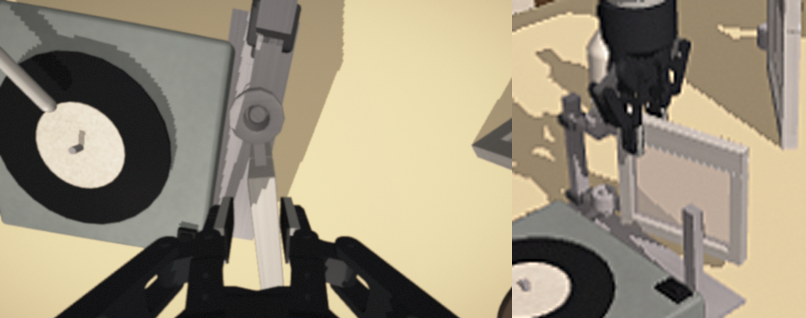

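Call:
{"name": "move_arm", "arguments": {"motion": [[0.3, 0, 0, -0.05, 2], [0.3, 0, 0, -0.05, 2], [0.3, 0, 0, -0.05, 2], [0.3, 0, 0, -0.05, 2], [0.3, 0, 0, -0.05, 2], [0.3, 0, 0, 0, 0]]}}

```text
t: 21.25
position: [572.7, -118.4, 145.2]
ee_rot: [[-0.0, 0.086, -0.996], [-0.0, -0.996, -0.086], [-1.0, 0.0, 0.0]]
wrist_force: [0.1, -1.0, 0.4]
gripper_width: 0.349
```

Call:
{"name": "move_arm", "arguments": {"motion": [[0.3, 0, 0, -0.03, 1.5], [0.3, 0, 0, -0.03, 1.5], [0.3, 0, 0, -0.03, 1], [0.3, 0, 0, 0, 0]]}}

```text
t: 21.75
position: [577.1, -118.1, 145.3]
ee_rot: [[0.0, 0.017, -1.0], [-0.0, -1.0, -0.017], [-1.0, 0.0, -0.0]]
wrist_force: [0.4, -0.0, 0.3]
gripper_width: 0.353
```

```bash
python3 - <<'E'
from h import *
f=bot.grab_frame("wrist");s=bot.grab_frame("scene");t=bot.grab_frame("top")
o=bot.get_obs(); print(o["t"],o["position"],o["wrist_force"],o["gripper_width"],o["qpos"].round(1))
a=cv2.resize(f["img"],None,fx=.8,fy=.8)
b=cv2.resize(s["img"][130:260,210:330],None,fx=2.45,fy=2.45,interpolation=cv2.INTER_CUBIC)
cv2.imwrite("pics/c12.png",np.hstack([a[:318],b[:318]]))
y=o["ee_rot"][:,1];print(np.degrees(np.arctan2(y[1],y[0])), np.linalg.norm(o["position"][:2]-[577.3,-183.3]))
E
```

```text
21.9 [ 576.9825392  -118.15864185  145.27666301] [-0.32247499  0.34759792  0.07798597] 0.3505975338439625 [ -36.1   40.5   65.6  104.7  -41.6   63.1 -134.1]
-89.0275414819305 65.14213170614912
```

View pics/c12.png

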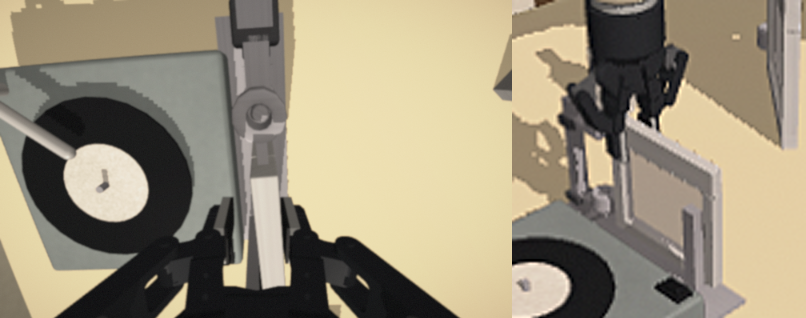

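Call:
{"name": "move_arm", "arguments": {"motion": [[0.3, 0, 0, -0.02, 1], [0.3, 0, 0, -0.02, 1], [0.3, 0, 0, 0, 0]]}}

```text
t: 22.28
position: [579.0, -118.2, 145.3]
ee_rot: [[-0.0, -0.018, -1.0], [-0.0, -1.0, 0.018], [-1.0, 0.0, 0.0]]
wrist_force: [0.6, -0.7, 0.9]
gripper_width: 0.35
```

Call:
{"name": "move_arm", "arguments": {"motion": [[0.3, 0, 0, -0.02, 0.5], [0.3, 0, 0, -0.02, 0.5], [0.3, 0, 0, 0, 0]]}}

```text
t: 22.65
position: [579.3, -118.4, 145.1]
ee_rot: [[-0.003, -0.037, -0.999], [0.001, -0.999, 0.037], [-1.0, -0.001, 0.003]]
wrist_force: [-7.9, 0.1, 5.0]
gripper_width: 0.349
```

```bash
python3 - <<'E'
from h import *
f=bot.grab_frame("wrist");s=bot.grab_frame("scene");t=bot.grab_frame("top")
o=bot.get_obs(); print(o["t"],o["position"],o["wrist_force"],o["gripper_width"],o["qpos"].round(1))
a=cv2.resize(f["img"],None,fx=.8,fy=.8)
b=cv2.resize(s["img"][130:260,210:330],None,fx=2.45,fy=2.45,interpolation=cv2.INTER_CUBIC)
cv2.imwrite("pics/c13.png",np.hstack([a[:318],b[:318]]))
y=o["ee_rot"][:,1];print(np.degrees(np.arctan2(y[1],y[0])), np.linalg.norm(o["position"][:2]-[577.3,-183.3]))
E
```

```text
22.8 [ 579.34404147 -118.44669569  145.13450195] [-6.69258563 -0.55281425  4.13839504] 0.3511595816541973 [ -36.1   41.3   66.1  104.2  -42.2   63.8 -136.8]
-92.0952844164444 64.8855082875301
```

View pics/c13.png

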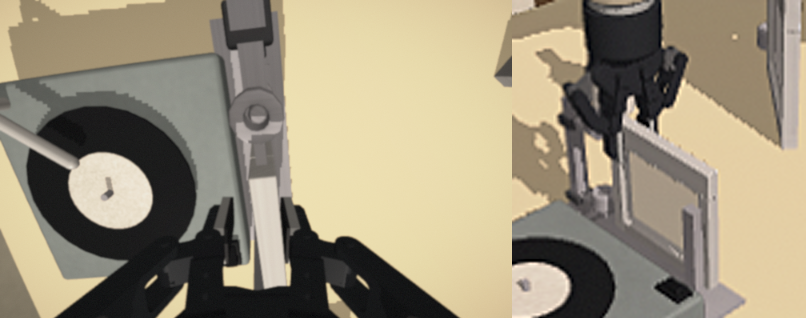

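Force rose to about 8 N in -x: the gate is shut against the pad. I'll back off to centre the jaws, open a little and look before rising.

Call:
{"name": "move_arm", "arguments": {"motion": [[0.3, 0, 0, 0.02, 0], [0.3, 0, 0, 0.03, 0], [0.3, 0, 0, 0.04, 0], [0.3, 0, 0, 0.05, 0], [0.1, 0, 0, 0.03, 0], [0, 0, 0, 0, 0], [0, 0, 0, 0, 0], [0, 0, 0, 0, 0]]}}

```text
t: 23.8
position: [572.6, -117.9, 145.3]
ee_rot: [[0.0, -0.036, -0.999], [-0.0, -0.999, 0.036], [-1.0, 0.0, -0.0]]
wrist_force: [-0.3, -1.4, 0.1]
gripper_width: 0.498
```

```bash
python3 - <<'E'
from h import *
f=bot.grab_frame("wrist");s=bot.grab_frame("scene");t=bot.grab_frame("top")
o=bot.get_obs(); print(o["t"],o["position"],o["wrist_force"],o["gripper_width"],o["qpos"].round(1))
a=cv2.resize(f["img"],None,fx=.8,fy=.8)
b=cv2.resize(s["img"][130:260,210:330],None,fx=2.45,fy=2.45,interpolation=cv2.INTER_CUBIC)
cv2.imwrite("pics/c14.png",np.hstack([a[:318],b[:318]]))
E
```

```text
23.95 [ 572.55822384 -117.8807456   145.26136753] [-0.76487324 -0.23214679 -0.27648506] 0.5004481626650789 [ -36.7   40.7   66.5  105.3  -42.    63.2 -136.5]
```

View pics/c14.png

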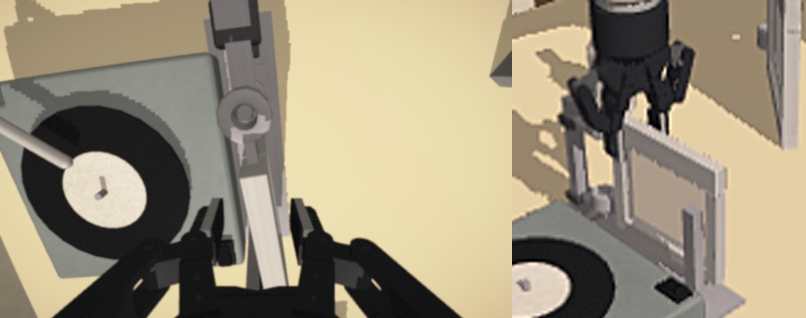

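Call:
{"name": "move_arm", "arguments": {"motion": [[0, -0.1, 0, 0, 0], [0, -0.3, 0, 0, 0], [0, -0.4, 0, 0, 0], [0, -0.4, 0, 0, 0], [0, -0.4, 0, 0, 0], [0, -0.4, 0, 0, 0], [0, 0, 0, 0, 0], [0, 0, 0, 0, 0]]}}

```text
t: 24.95
position: [572.3, -117.5, 244.9]
ee_rot: [[-0.0, -0.035, -0.999], [0.001, -0.999, 0.035], [-1.0, -0.001, 0.0]]
wrist_force: [0.2, 0.7, 1.0]
gripper_width: 0.498
```

```bash
python3 - <<'E'
from h import *
import pickle
f=bot.grab_frame("wrist");s=bot.grab_frame("scene");t=bot.grab_frame("top")
pickle.dump((f,s,t),open("f15.pkl","wb"))
o=bot.get_obs(); print(o["t"],o["position"],o["wrist_force"],o["gripper_width"])
cv2.imwrite("pics/w15.png",cv2.convertScaleAbs(f["img"],alpha=1.3)); crop(s["img"],215,140,315,260,5,"pics/s15.png")
E
```

```text
25.1 [ 572.18659179 -117.69215237  244.57152072] [ 0.79797271 -0.61195608  0.30120158] 0.49881035401240253
```

View pics/w15.png

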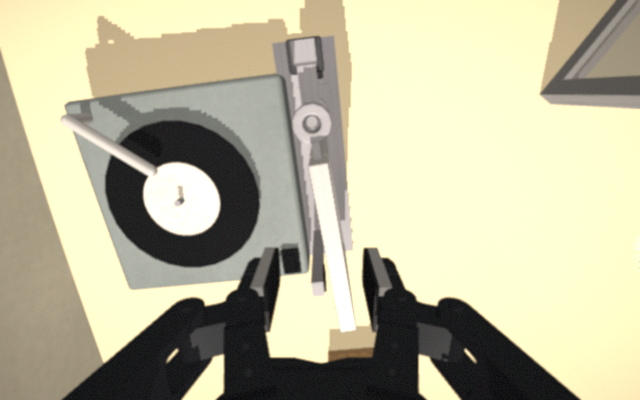

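View pics/s15.png

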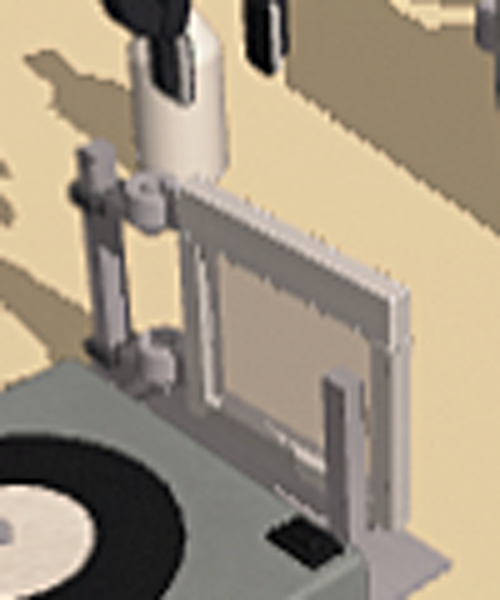

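```bash
python3 - <<'E'
from h import *
import pickle
f,s,t=pickle.load(open("f15.pkl","rb"))
k=onz(f,(312,124),163); a=onz(f,(320,166),178); b=onz(f,(347,330),178); st=onz(f,(319,291),130)
print(k,a,b,st); d=b-k; print("gate ang",np.degrees(np.arctan2(d[1],d[0])),np.degrees(np.arctan2(*(b-a)[[1,0]])),np.linalg.norm(d[:2]))
print("nominal shut", 94.2)
f2=bot.grab_frame("wrist"); print(np.abs(f2["img"].astype(int)-f["img"]).mean())
E
```

```text
[ 576.75594698 -181.16936998  163.        ] [ 572.0308367  -153.95627131  178.        ] [554.31263429 -12.77555768 178.        ] [577.87302107 -18.35753086 130.        ]
gate ang 97.59156920034981 97.15323089184454 169.88283699396686
nominal shut 94.2
1.817421875
```

The look from above shows the gate came back about 3° (rail end at (347,330), free end roughly 10 mm off the pad). That's too marginal, so I'll push it shut again more gently, nearer the free end.

```bash
python3 - <<'E'
from h import *
f=bot.grab_frame("wrist")
k=onz(f,(312,124),163)
plan([562,-74,205],-86,4,0)
plan([562,-74,153],-86,4,0,start=([562,-74,205],-86))
cv2.imwrite("pics/w16.png",f["img"][100:360,250:450])
E
```

```text
[[0,0.2,-0.22,0.06,np.float64(-1.5)],[0,0.2,-0.22,0.05,np.float64(-1.5)],[0,0.2,-0.22,0.05,np.float64(-1.5)],[0,0.19,-0.22,0.04,np.float64(-1.5)]]
end [562.1 -73.9 205.2] -86.0
[[0,0.26,0.0,0.0,0.0],[0,0.26,0.0,0.0,0.0],[0,0.26,0.0,0.0,0.0],[0,0.26,0.0,0.0,0.0]]
end [562. -74. 153.] -86.0
```

Call:
{"name": "move_arm", "arguments": {"motion": [[0, 0.2, -0.22, 0.06, -1.5], [0, 0.2, -0.22, 0.05, -1.5], [0, 0.2, -0.22, 0.05, -1.5], [0, 0.19, -0.22, 0.04, -1.5], [0, 0, 0, 0, 0], [0, 0, 0, 0, 0]]}}

```text
t: 25.95
position: [562.5, -74.2, 206.1]
ee_rot: [[0.0, 0.069, -0.998], [-0.0, -0.998, -0.069], [-1.0, 0.0, -0.0]]
wrist_force: [0.3, 0.4, -0.1]
gripper_width: 0.499
```

```bash
python3 - <<'E'
from h import *
f=bot.grab_frame("wrist")
o=bot.get_obs(); print(o["t"],o["position"],o["wrist_force"])
cv2.imwrite("pics/w17.png",cv2.convertScaleAbs(f["img"],alpha=1.3))
E
```

```text
26.0 [562.58160495 -74.42842972 206.22245092] [ 0.22002746 -1.03982229 -0.3528203 ]
```

View pics/w17.png

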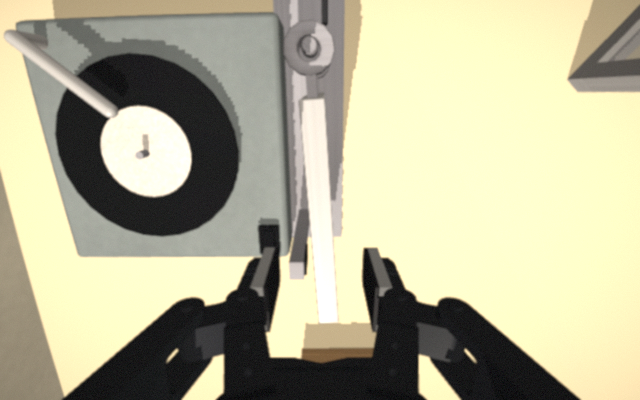

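Call:
{"name": "move_arm", "arguments": {"motion": [[0, 0.2, 0, 0, 0], [0, 0.26, 0, 0, 0], [0, 0.26, 0, 0, 0], [0, 0.26, 0, 0, 0], [0, 0.08, 0, 0, 0], [0, 0, 0, 0, 0]]}}

```text
t: 26.75
position: [562.3, -74.0, 152.5]
ee_rot: [[-0.0, 0.069, -0.998], [-0.0, -0.998, -0.069], [-1.0, 0.0, 0.0]]
wrist_force: [0.1, 0.7, -0.2]
gripper_width: 0.504
```

Call:
{"name": "move_arm", "arguments": {"motion": [[0, 0, 0, -0.06, 0], [0, 0, 0, -0.06, 0], [0, 0, 0, -0.04, 0], [0, 0, 0, -0.04, 0], [0, 0, 0, -0.04, 0], [0, 0, 0, -0.02, 0], [0, 0, 0, -0.02, 0], [0, 0, 0, 0, 0]]}}

```text
t: 27.75
position: [576.3, -72.9, 152.8]
ee_rot: [[-0.0, 0.069, -0.998], [-0.0, -0.998, -0.069], [-1.0, 0.0, 0.0]]
wrist_force: [-0.5, -0.2, 0.0]
gripper_width: 0.497
```

Call:
{"name": "move_arm", "arguments": {"motion": [[0, 0, 0, -0.02, 0], [0, 0, 0, -0.02, 0], [0, 0, 0, -0.02, 0], [0, 0, 0, -0.02, 0], [0, 0, 0, 0, 0]]}}

```text
t: 28.38
position: [580.4, -72.7, 152.8]
ee_rot: [[-0.0, 0.069, -0.998], [-0.0, -0.998, -0.069], [-1.0, 0.0, 0.0]]
wrist_force: [-0.9, 0.6, -0.2]
gripper_width: 0.502
```

Call:
{"name": "move_arm", "arguments": {"motion": [[0, 0, 0, -0.01, 0], [0, 0, 0, -0.01, 0], [0, 0, 0, -0.01, 0], [0, 0, 0, 0, 0]]}}

```text
t: 28.88
position: [581.8, -72.6, 152.8]
ee_rot: [[0.0, 0.069, -0.998], [0.0, -0.998, -0.069], [-1.0, -0.0, -0.0]]
wrist_force: [-0.7, 0.5, -0.8]
gripper_width: 0.502
```

Call:
{"name": "move_arm", "arguments": {"motion": [[0, 0, 0, -0.01, 0], [0, 0, 0, -0.01, 0], [0, 0, 0, 0, 0]]}}

```text
t: 29.25
position: [582.9, -72.5, 152.8]
ee_rot: [[0.0, 0.069, -0.998], [0.0, -0.998, -0.069], [-1.0, -0.0, -0.0]]
wrist_force: [-0.6, -0.6, -0.1]
gripper_width: 0.497
```

```bash
python3 - <<'E'
from h import *
f=bot.grab_frame("wrist");s=bot.grab_frame("scene")
o=bot.get_obs(); print(o["t"],o["position"],o["wrist_force"])
a=cv2.resize(f["img"],None,fx=.8,fy=.8)
b=cv2.resize(s["img"][130:260,210:330],None,fx=2.45,fy=2.45,interpolation=cv2.INTER_CUBIC)
cv2.imwrite("pics/c18.png",np.hstack([a[:318],b[:318]]))
E
```

```text
29.35 [582.79423496 -72.49919873 152.76398228] [-0.14127821 -0.98386907  1.15085183]
```

View pics/c18.png

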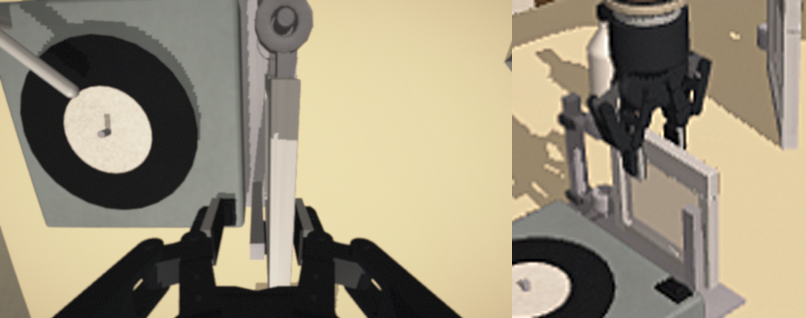

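Almost shut, with no force yet. Continuing in half-millimetre steps until I feel the pad.

Call:
{"name": "move_arm", "arguments": {"motion": [[0, 0, 0, -0.01, 0], [0, 0, 0, -0.01, 0], [0, 0, 0, 0, 0]]}}

```text
t: 29.72
position: [583.2, -72.5, 152.7]
ee_rot: [[-0.001, 0.069, -0.998], [0.0, -0.998, -0.069], [-1.0, -0.0, 0.001]]
wrist_force: [-4.5, 0.5, 3.1]
gripper_width: 0.5
```

Call:
{"name": "move_arm", "arguments": {"motion": [[0, 0, 0, -0.01, 0], [0, 0, 0, -0.01, 0], [0, 0, 0, 0, 0]]}}

```text
t: 30.1
position: [583.3, -72.5, 152.7]
ee_rot: [[-0.003, 0.069, -0.998], [0.001, -0.998, -0.069], [-1.0, -0.001, 0.003]]
wrist_force: [-7.2, 0.4, 5.5]
gripper_width: 0.504
```

Call:
{"name": "move_arm", "arguments": {"motion": [[0, 0, 0, 0.005, 0], [0, 0, 0, 0.005, 0], [0, 0, 0, 0.005, 0], [0, 0, 0, 0.005, 0], [0, 0, 0, 0.005, 0], [0, 0, 0, 0.005, 0], [0, 0, 0, 0.005, 0], [0, 0, 0, 0.005, 0]]}}

```text
t: 31.1
position: [583.1, -72.5, 152.8]
ee_rot: [[0.001, 0.069, -0.998], [-0.0, -0.998, -0.069], [-1.0, 0.0, -0.001]]
wrist_force: [-1.4, -1.0, 1.0]
gripper_width: 0.503
```

Call:
{"name": "move_arm", "arguments": {"motion": [[0, 0, 0, 0.005, 0], [0, 0, 0, 0.005, 0], [0, 0, 0, 0.005, 0], [0, 0, 0, 0.005, 0], [0, 0, 0, 0.01, 0], [0, 0, 0, 0.01, 0], [0, 0, 0, 0.02, 0], [0, 0, 0, 0.03, 0]]}}

```text
t: 32.1
position: [578.3, -72.8, 152.8]
ee_rot: [[0.0, 0.069, -0.998], [0.0, -0.998, -0.069], [-1.0, -0.0, -0.0]]
wrist_force: [-0.4, -0.5, 0.8]
gripper_width: 0.499
```

```bash
python3 - <<'E'
from h import *
f=bot.grab_frame("wrist");s=bot.grab_frame("scene")
o=bot.get_obs(); print(o["t"],o["position"],o["wrist_force"])
a=cv2.resize(f["img"],None,fx=.8,fy=.8)
b=cv2.resize(s["img"][130:260,210:330],None,fx=2.45,fy=2.45,interpolation=cv2.INTER_CUBIC)
cv2.imwrite("pics/c19.png",np.hstack([a[:318],b[:318]]))
E
```

```text
32.2 [578.14280599 -72.82770737 152.79231355] [0.48261426 0.26341497 0.44434021]
```

View pics/c19.png

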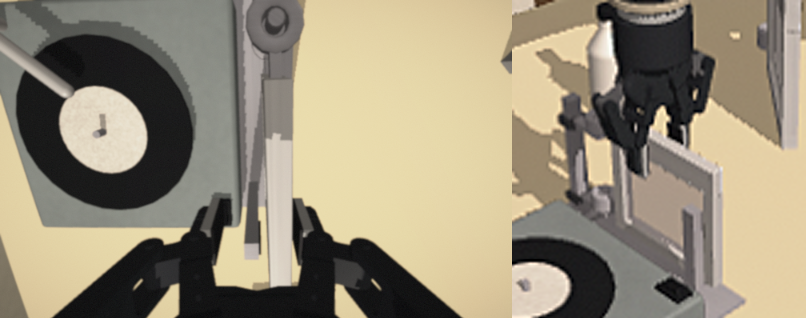

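```bash
python3 - <<'E'
from h import *
import pickle
s=bot.grab_frame("scene");f=bot.grab_frame("wrist");pickle.dump((f,s),open("f20.pkl","wb"))
a=cv2.resize(cv2.convertScaleAbs(f["img"],alpha=1.3)[0:370,290:400],None,fx=1.6,fy=1.6,interpolation=cv2.INTER_CUBIC)
b=cv2.resize(s["img"][150:260,240:315],None,fx=5.38,fy=5.38,interpolation=cv2.INTER_CUBIC)
cv2.imwrite("pics/c20.png",np.hstack([a[:591],b[:591]])); print(a.shape,b.shape)
E
```

```text
(592, 176, 3) (592, 404, 3)
```

View pics/c20.png

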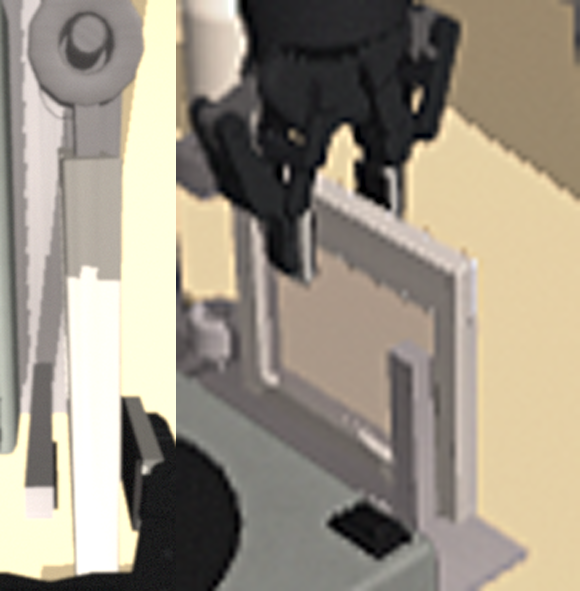

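```bash
python3 - <<'E'
from h import *
import pickle
f,s=pickle.load(open("f20.pkl","rb"))
C=lambda u,v:(290+u/1.6,v/1.6)
a=onz(f,C(92,158),178);b=onz(f,C(97,570),178);k=onz(f,C(86,50),163);st=onz(f,C(40,500),130)
print(a,b,k,st);print(np.degrees(np.arctan2(*(b-a)[[1,0]])),np.degrees(np.arctan2(*(b-k)[[1,0]])))
# in-contact image
E
```

```text
[ 574.79622104 -155.05536571  178.        ] [561.58475531 -36.44984271 178.        ] [ 577.32717195 -179.61695931  163.        ] [578.90681369 -22.3767841  130.        ]
96.35597389428376 96.27493934769005
```

The gate sprang back about 2° after the 7 N preload. I'll repeat with almost no preload: stop just short of contact force, hold, then ease away.

Call:
{"name": "move_arm", "arguments": {"motion": [[0, 0, 0, -0.02, 0], [0, 0, 0, -0.02, 0], [0, 0, 0, -0.02, 0], [0, 0, 0, -0.01, 0], [0, 0, 0, -0.01, 0], [0, 0, 0, 0, 0]]}}

```text
t: 33.05
position: [582.3, -72.5, 152.8]
ee_rot: [[-0.0, 0.069, -0.998], [-0.0, -0.998, -0.069], [-1.0, -0.0, 0.0]]
wrist_force: [0.4, 0.2, -0.2]
gripper_width: 0.498
```

Call:
{"name": "move_arm", "arguments": {"motion": [[0, 0, 0, -0.005, 0], [0, 0, 0, -0.005, 0], [0, 0, 0, -0.004, 0], [0, 0, 0, 0, 0], [0, 0, 0, 0, 0], [0, 0, 0, 0, 0]]}}

```text
t: 33.8
position: [583.0, -72.4, 152.8]
ee_rot: [[-0.0, 0.069, -0.998], [0.0, -0.998, -0.069], [-1.0, -0.0, 0.0]]
wrist_force: [-0.6, 0.6, -0.3]
gripper_width: 0.5
```

```bash
python3 - <<'E'
from h import *
import pickle
f=bot.grab_frame("wrist");o=bot.get_obs(); print(o["t"],o["position"],o["wrist_force"])
pickle.dump(f,open("f21.pkl","wb"))
a=cv2.resize(cv2.convertScaleAbs(f["img"],alpha=1.3)[0:370,290:400],None,fx=1.6,fy=1.6,interpolation=cv2.INTER_CUBIC)
cv2.imwrite("pics/c21.png",a)
E
```

```text
33.85 [582.97269538 -72.4731565  152.78112304] [-0.00671172 -0.19323067 -0.22199962]
```

View pics/c21.png

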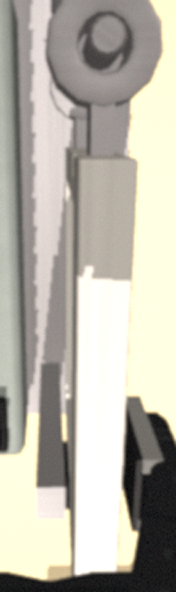

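Call:
{"name": "move_arm", "arguments": {"motion": [[0, 0, 0, 0.003, 0], [0, 0, 0, 0.003, 0], [0, 0, 0, 0.003, 0], [0, 0, 0, 0.004, 0], [0, 0, 0, 0.005, 0], [0, 0, 0, 0.005, 0], [0, 0, 0, 0.01, 0], [0, 0, 0, 0.01, 0]]}}

```text
t: 34.85
position: [580.8, -72.6, 152.8]
ee_rot: [[0.0, 0.069, -0.998], [-0.0, -0.998, -0.069], [-1.0, 0.0, -0.0]]
wrist_force: [0.0, -0.6, -0.2]
gripper_width: 0.5
```

Call:
{"name": "move_arm", "arguments": {"motion": [[0, 0, 0, 0.02, 0], [0, 0, 0, 0.04, 0], [0, 0, 0, 0.06, 0], [0, 0, 0, 0.08, 0], [0, 0, 0, 0.06, 0], [0, 0, 0, 0, 0]]}}

```text
t: 35.6
position: [567.7, -73.5, 152.8]
ee_rot: [[0.0, 0.069, -0.998], [0.0, -0.998, -0.069], [-1.0, -0.0, -0.0]]
wrist_force: [0.3, -1.1, -0.5]
gripper_width: 0.499
```

```bash
python3 - <<'E'
from h import *
import pickle
f=bot.grab_frame("wrist");o=bot.get_obs(); print(o["t"],o["position"],o["wrist_force"])
pickle.dump(f,open("f22.pkl","wb"))
a=cv2.resize(cv2.convertScaleAbs(f["img"],alpha=1.3)[0:370,270:420],None,fx=1.6,fy=1.6,interpolation=cv2.INTER_CUBIC)
cv2.imwrite("pics/c22.png",a)
E
```

```text
35.65 [567.85178142 -73.44137052 152.8282792 ] [-0.82947885  0.32924235 -0.23171448]
```

View pics/c22.png

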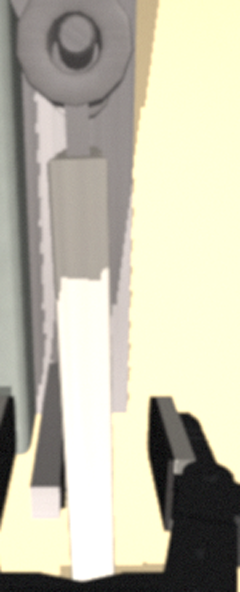

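```bash
python3 - <<'E'
from h import *
import pickle
for n,off,A,B,Kk,S in (("f21.pkl",290,(107,157),(96,575),(104,48),(50,502)),("f22.pkl",270,(79,157),(93,578),(76,52),(46,500))):
    f=pickle.load(open(n,"rb")); C=lambda p:(off+p[0]/1.6,p[1]/1.6)
    a=onz(f,C(A),178);b=onz(f,C(B),178);k=onz(f,C(Kk),163);st=onz(f,C(S),130)
    print(a.round(1),b.round(1),k.round(1),st.round(1),np.degrees(np.arctan2(*(b-a)[[1,0]])),np.degrees(np.arctan2(*(b-k)[[1,0]])))
E
```

```text
[ 576.2 -155.2  178. ] [566.4 -34.1 178. ] [ 577.8 -180.   163. ] [579.5 -21.4 130. ] 94.61055176106677 94.46103823402609
[ 574.4 -155.3  178. ] [561.7 -33.2 178. ] [ 576.8 -179.2  163. ] [578.8 -22.3 130. ] 95.91100290993728 95.8842955530118
```

Call:
{"name": "move_arm", "arguments": {"motion": [[0, -0.1, 0, 0, 0], [0, -0.3, 0, 0, 0], [0, -0.4, 0, 0, 0], [0, -0.4, 0, 0, 0], [0, -0.4, 0, 0, 0], [0, -0.4, 0, 0, 0], [0, 0, 0, 0, 0], [0, 0, 0, 0, 0]]}}

```text
t: 36.65
position: [567.7, -73.2, 252.4]
ee_rot: [[-0.0, 0.069, -0.998], [0.0, -0.998, -0.069], [-1.0, -0.0, 0.0]]
wrist_force: [0.1, -0.5, 0.6]
gripper_width: 0.499
```

```bash
python3 - <<'E'
from h import *
import pickle
f=bot.grab_frame("wrist");s=bot.grab_frame("scene");o=bot.get_obs(); print(o["t"],o["position"],o["wrist_force"])
pickle.dump((f,s),open("f23.pkl","wb"))
a=cv2.resize(cv2.convertScaleAbs(f["img"],alpha=1.2)[20:350,260:400],None,fx=1.8,fy=1.8,interpolation=cv2.INTER_CUBIC)
b=cv2.resize(s["img"][150:260,230:310],None,fx=5.4,fy=5.4,interpolation=cv2.INTER_CUBIC)
cv2.imwrite("pics/c23.png",np.hstack([a[:594],b[:594]]))
E
```

```text
36.75 [567.51033702 -73.25921166 252.06593313] [-0.65797495  0.02421203 -0.71761979]
```

View pics/c23.png

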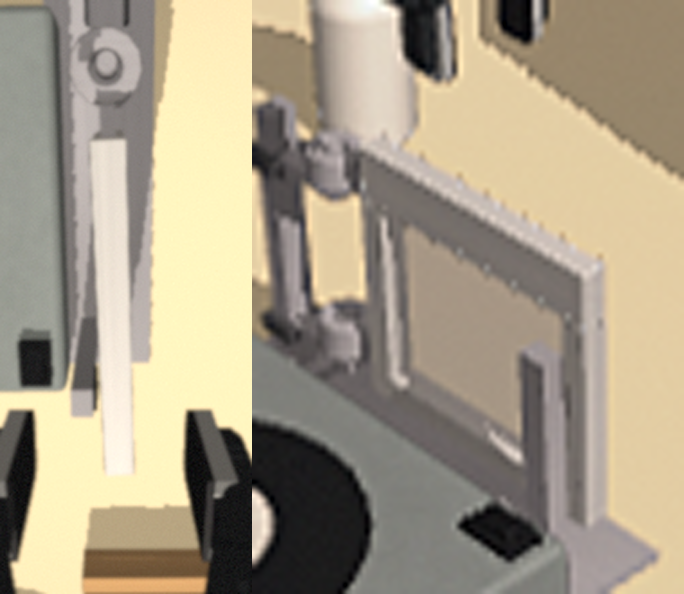

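```bash
cat > m.py <<'E'
from h import *
def meas(f,A,B,Kk,S):
    a=onz(f,A,178);b=onz(f,B,178);k=onz(f,Kk,163);st=onz(f,S,130)
    print(a.round(1),b.round(1),k.round(1),"stop edge",st.round(1),np.degrees(np.arctan2(*(b-a)[[1,0]])).round(2),np.degrees(np.arctan2(*(b-k)[[1,0]])).round(2),np.linalg.norm((b-a)[:2]))
    for yaw in (3.9,4.2,4.5):
        y=np.radians(yaw); H=np.array([577.4,-183.4]); d=b[:2]-H; print(yaw,"free in pin frame x,y",np.cos(y)*d[0]+np.sin(y)*d[1],-np.sin(y)*d[0]+np.cos(y)*d[1])
E
python3 - <<'E'
from m import *
import pickle
f,s=pickle.load(open("f23.pkl","rb")); C=lambda u,v:(260+u/1.8,20+v/1.8)
meas(f,C(108,140),C(119,473),C(106,66),C(96,403))
S=lambda u,v:(230+(u-252)/5.4,150+v/5.4)
print("scene: rail ends",onz(s,S(368,150),178),onz(s,S(594,266),178))
f=bot.grab_frame("wrist");cv2.imwrite("pics/w24.png",cv2.resize(cv2.convertScaleAbs(f["img"],alpha=1.2)[20:350,260:400],None,fx=1.8,fy=1.8,interpolation=cv2.INTER_CUBIC))
E
```

```text
[ 574.3 -154.2  178. ] [559.3 -11.1 178. ] [ 576.9 -181.1  163. ] stop edge [571.4 -21.2 130. ] 95.96 95.91 143.94880485480869
3.9 free in pin frame x,y -6.327926642781202 173.15913313471722
4.2 free in pin frame x,y -5.421184942955133 173.1898923071939
4.5 free in pin frame x,y -4.51429461860536 173.2159033912867
scene: rail ends [ 584.00928277 -142.66520283  178.        ] [ 5.64331712e+02 -1.04353602e-01  1.78000000e+02]
```

Call:
{"name": "move_arm", "arguments": {"motion": [[0, -0.3, 0, 0, 0], [0, -0.3, 0, 0, 0], [0, -0.3, 0, 0, 0], [0, -0.3, 0, 0, 0], [0, 0, 0, 0, 0], [0, 0, 0, 0, 0], [0, 0, 0, 0, 0], [0, 0, 0, 0, 0]]}}

```text
t: 37.8
position: [567.7, -73.5, 312.4]
ee_rot: [[-0.001, 0.069, -0.998], [-0.0, -0.998, -0.069], [-1.0, -0.0, 0.001]]
wrist_force: [-0.7, 0.3, -0.4]
gripper_width: 0.5
```

```bash
python3 - <<'E'
from h import *
import pickle
f=bot.grab_frame("wrist");s=bot.grab_frame("scene");o=bot.get_obs(); print(o["t"],o["position"],o["wrist_force"])
pickle.dump((f,s),open("f25.pkl","wb"))
a=cv2.resize(cv2.convertScaleAbs(f["img"],alpha=1.2)[20:350,250:400],None,fx=1.6,fy=1.6,interpolation=cv2.INTER_CUBIC)
b=cv2.resize(s["img"],None,fx=.85,fy=.85)
c=np.zeros((528,240+544,3),np.uint8);c[:,:240]=a[:528];c[:340,240:]=b; cv2.imwrite("pics/c25.png",c)
s0=pickle.load(open("f23.pkl","rb"))[1]
print("scene diff gate region",np.abs(s["img"][150:260,230:310].astype(int)-s0["img"][150:260,230:310]).mean())
s1=pickle.load(open("f0.pkl","rb"))[0]["img"]
for n,(x0,y0,x1,y1) in dict(funnel=(375,325,440,400),brush=(470,285,520,352),bottle=(238,128,265,180)).items(): print(n,np.abs(s["img"][y0:y1,x0:x1].astype(int)-s1[y0:y1,x0:x1]).mean())
E
```

```text
37.9 [567.79501871 -73.52313536 312.54879856] [-0.22343641 -0.09480131 -0.53344539]
scene diff gate region 4.107234848484849
funnel 1.782017094017094
brush 1.826865671641791
bottle 14.84377967711301
```

View pics/c25.png

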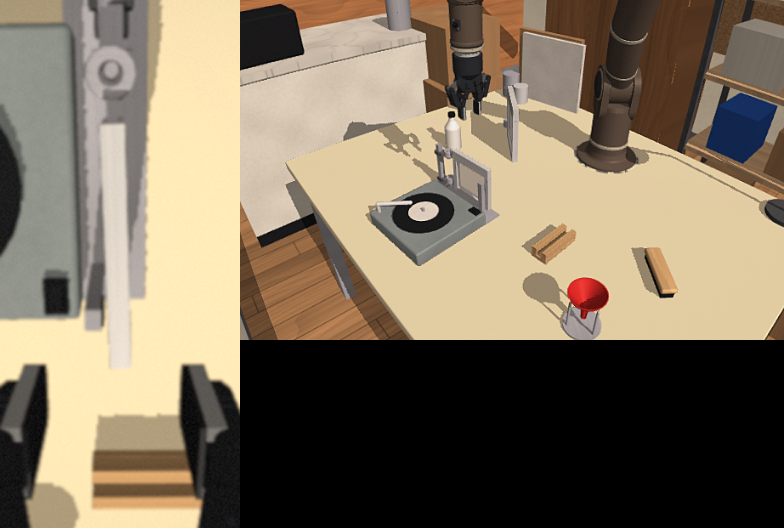

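```bash
python3 - <<'E'
from m import *
import pickle
f,s=pickle.load(open("f25.pkl","rb")); C=lambda u,v:(250+u/1.6,20+v/1.6)
meas(f,C(113,125),C(120,367),C(110,72),C(102,318))
E
```

```text
[ 573.7 -153.8  178. ] [559.3 -10.1 178. ] [ 577.2 -181.2  163. ] stop edge [572.3 -22.6 130. ] 95.72 95.99 144.41082729544044
3.9 free in pin frame x,y -6.278757996774168 174.14873004758095
4.2 free in pin frame x,y -5.3668354772962985 174.17921820965586
4.5 free in pin frame x,y -4.454765823312778 174.20493116047754
```

The readings are stable: two views 1.2 s apart both put the free end about 5 mm off the shut line. I'm handing in.

```bash
python3 -c "
from cell import bot
print(bot.close_job()); print(bot.get_obs()['t'])"
```

```text
the job is handed in; nothing more can be done
None
the job is handed in; nothing more can be done
```

The gate is hanging on both pins, shut to within about 5 mm of the stop, and the job is handed in at about 38 s. The hand-in gave no verdict.

**Hanging:** I gripped the 150 mm gate in the rack (not the roughly 205 mm look-alike) and lifted it clear. I brought it in level, about 90° open, with the upper bore lined up on its pin in the wrist camera. It went down in 0.5–1 mm steps until it was felt on the brackets, whose arms are about 43 mm high. Wrist force peaked at about 12 N, roughly 15 N on the brackets with the gate's weight. The pin tip then sat flush in the upper bore, so I let go.

**Closing:** I swung it with the jaws loosely round the rail. The first close (about 8 N) sprang back about 3° and the second (about 7 N) about 2°. The third, with almost no push, left it about 1.5° off.

**Last checks:**
- **Shut position:** two measurements 1.2 s apart put the free end 4.5–6.3 mm short of fully shut, against the 12 mm allowed. It was at rest, but not pressed on the pad.
- **Measurement uncertainty:** this is good to about 2 mm. The rail came out at 144 mm instead of 150 in these views.
- **Robot:** it was clear of everything, with wrist force at noise level.
- **Bystanders:** the funnel and brush are unchanged in the picture. The picture-difference check could not clear the bottle, probably because the gate's shadow now falls near it. It stands upright in its old place by eye, and no force suggested a touch.

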